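# Fish the dropped plates out from behind the machine guard and square up the stack

## Task

Some of the flat drilled plates (two or three) have fallen behind the fixed machine guard, which hands must not reach into: with the hooked rod from its rest block, draw every one of them right out in front of the guard. Stack them, and the one lying loose on the bench, flat and lengthwise on the plate that already lies on the squaring jig, and tap the stack until all plates lie flush against the jig's three stop blocks with their edges aligned. Finally the hooked rod must be back at its rest: foot on the wooden block between the cheeks, blade on the bench, hook pointing the same way as before, and the other tools must be left where they are.

Things in the scene. Friction and masses are not known exactly. Their poses are not given: they have to be found in the camera images.
- guard: grey machine guard fixed on the bench at the left, wire roof, motor behind. Origin on the bench, middle of its opening, which faces local -y (to the right); +y goes in. Inside x -112 to 112, y 0 to 215 (back wall), 112 mm high; frame top at 124 mm; walls 8 mm. Plates start with centres 75 to 110 mm inside, roughly lengthwise (within 0.2 rad), in lanes near x = -60, 0, +60 mm
- rod: hooked rod, 0.25 kg: black handle 26 (x) mm wide, y -60 to 50, z 30 to 64; 10 mm steel rod along +y at z 47; at y = 290 a flat down-turned blade 40 wide, 5 thick, down to z = 0, is the hook. A steel foot 56 wide under the handle at y -62 to -26, z 14 to 24: with the blade just off the bench it clears 8 mm plates. Origin below the handle, level with the blade's lower edge; z up
- rod_hook (a point): middle of the lower edge of the hook blade of the rod (290 mm along the rod's +y from its origin); axes as the rod's
- rest: fixed wooden rest block for the handle end of the rod, on the bench: 100 (x) x 100 (y) x 14 mm, spanning y -220 to -120 mm in its frame, with two cheeks 84 mm apart at y -220 to -170 that rise to 38 mm. Origin on the bench, beyond the block (120 mm from it towards +y). The rod stands level with its origin near x 0, y -130, z 0 mm: foot on the block, blade on the bench, hook pointing to +y
- jig: squaring jig fixed on the bench at the right: aluminium base 130 (x) x 170 (y) x 12 mm; three steel stop blocks, 12 x 12 mm, rise 45 mm above it: two with faces at x = +15 mm (at y -30 and +30, 48 mm clear between them), one with its face at y = -45 mm (at x 0). Origin under the base's centre
- flush (a point): point on top of the jig's base (12 mm above the bench), axes as the jig's: where the centre of a plate lies in plan when it is flush against all three stops (its length along y)
- plate_1: drilled steel plate 30 (x) x 90 (y) x 8 (z) mm with two or three small holes; origin at the centre of its underside, +y along its length. All plates are alike. May be absent; if present it has fallen behind the guard
- plate_2: drilled steel plate 30 (x) x 90 (y) x 8 (z) mm with two or three small holes; origin at the centre of its underside, +y along its length. All plates are alike. May be absent; if present it has fallen behind the guard
- plate_3: drilled steel plate 30 (x) x 90 (y) x 8 (z) mm with two or three small holes; origin at the centre of its underside, +y along its length. All plates are alike. May be absent; if present it has fallen behind the guard
- plate_4: drilled steel plate 30 (x) x 90 (y) x 8 (z) mm with two or three small holes; origin at the centre of its underside, +y along its length. All plates are alike. Starts on the jig
- plate_5: drilled steel plate 30 (x) x 90 (y) x 8 (z) mm with two or three small holes; origin at the centre of its underside, +y along its length. All plates are alike. Starts loose on the bench between the guard and the jig
- tape_measure: black tape measure, 37 x 80 x 69 mm, a bystander; origin at the centre of its underside
- torch: black torch, 36 x 122 x 36 mm, a bystander; origin at the centre of its underside
There are look-alikes about, which are no part of the job. What is shaped like the plate_3 but orange is not meant.

How it is judged (in metres and radians):
On the way, in this order (a step that is already met when the one before it is completed fails the run):
1. every dropped plate has been drawn wholly out of the guard (y of each of plate_1, plate_2, plate_3 in the frame of guard below -0.05 m), for 0.2 s.
2. all plates lie flat in one stack on the jig, near its stops (x of plate_1 in the frame of flush between -0.035 and 0.012 m and y of plate_1 in the frame of flush between -0.012 and 0.035 m and z of plate_1 in the frame of flush between -0.006 and 0.05 m and angle between each of plate_1, plate_2, plate_3, plate_4, plate_5's own z axis and vertical below 0.15 rad and x of plate_2 in the frame of flush between -0.035 and 0.012 m and y of plate_2 in the frame of flush between -0.012 and 0.035 m and z of plate_2 in the frame of flush between -0.006 and 0.05 m and x of plate_3 in the frame of flush between -0.035 and 0.012 m and y of plate_3 in the frame of flush between -0.012 and 0.035 m and z of plate_3 in the frame of flush between -0.006 and 0.05 m and x of plate_4 in the frame of flush between -0.035 and 0.012 m and y of plate_4 in the frame of flush between -0.012 and 0.035 m and z of plate_4 in the frame of flush between -0.006 and 0.05 m and x of plate_5 in the frame of flush between -0.035 and 0.012 m and y of plate_5 in the frame of flush between -0.012 and 0.035 m and z of plate_5 in the frame of flush between -0.006 and 0.05 m), for 0.2 s.
At the end, for the whole second after the job is handed in: every plate lies flat in the stack, at rest, within 3 mm of flush with the stops both ways and 0.07 rad of square; the rod stands level and still at its rest, foot on the block within 30 mm of its middle line and about 30 mm of its usual place along it, hook towards +y of the rest (all of step 1 and x of plate_1 in the frame of flush between -0.003 and 0.003 m and y of plate_1 in the frame of flush between -0.003 and 0.003 m and z of plate_1 in the frame of flush between -0.006 and 0.05 m and angle between the y axis of each of plate_1, plate_2, plate_3, plate_4, plate_5 and the y axis of flush, either way round below 0.07 rad and angle between the z axis of each of plate_1, plate_2, plate_3, plate_4, plate_5 and the z axis of flush, either way round below 0.07 rad and linear speed of each of plate_1, plate_2, plate_3, plate_4, plate_5, rod below 0.02 m/s and x of plate_2 in the frame of flush between -0.003 and 0.003 m and y of plate_2 in the frame of flush between -0.003 and 0.003 m and z of plate_2 in the frame of flush between -0.006 and 0.05 m and x of plate_3 in the frame of flush between -0.003 and 0.003 m and y of plate_3 in the frame of flush between -0.003 and 0.003 m and z of plate_3 in the frame of flush between -0.006 and 0.05 m and x of plate_4 in the frame of flush between -0.003 and 0.003 m and y of plate_4 in the frame of flush between -0.003 and 0.003 m and z of plate_4 in the frame of flush between -0.006 and 0.05 m and x of plate_5 in the frame of flush between -0.003 and 0.003 m and y of plate_5 in the frame of flush between -0.003 and 0.003 m and z of plate_5 in the frame of flush between -0.006 and 0.05 m and x of rod in the frame of rest between -0.03 and 0.03 m and y of rod in the frame of rest between -0.165 and -0.1 m and z of rod in the frame of rest between -0.006 and 0.008 m and y of rod_hook in the frame of rest above 0.1 m and angle between rod's own z axis and vertical below 0.08 rad and angle between the y axis of rod and the y axis of rest, either way round below 0.2 rad); the robot touches nothing.
It fails at once if the fingers touch a plate that is still inside the guard ((contact force between the fingers and plate_1 above 0.3 N and y of plate_1 in the frame of guard above -0.01 m) or (contact force between the fingers and plate_2 above 0.3 N and y of plate_2 in the frame of guard above -0.01 m) or (contact force between the fingers and plate_3 above 0.3 N and y of plate_3 in the frame of guard above -0.01 m)).
It fails at once if another tool on the bench (tape measure, torch) is moved by more than 40 mm (distance of any of tape_measure, torch from where it was at the start of the episode above 0.04 m).
Of plate_1, plate_2, plate_3 only 2 to 3 are there at a start; the rules pass over those that are not, and their reading is None.
At some moment in a run one of rod may be knocked a few centimetres aside while the robot is not near it.
Once in a run the grip may slacken for a moment while it holds something.
It also fails if it takes over 210 s, if anything falls off the work surface, if the arm or the gripper's body presses on something with over 40 N, if the wrist force passes 120 N, or if a joint passes its speed limit or range.

## Robot

A 6-joint arm with a two-finger parallel gripper is mounted at the origin on a cart in front of the work surface, level with it; the furniture and walls round the work are solid. World frame = base frame: x ahead of the robot, y to its left, z up, the work surface at z = 0. Lengths are in m, angles in degrees, forces in N, time in s.
With the tool pointing down it reaches from about 0.275 to 0.85 m from the base axis. Payload 5.2 kg.
Tool frame: the origin (TCP) lies midway between the tips of the shut fingers; the grasp point (between the pads) lies bot.grip_depth behind it (bot.grip_depth is the distance from the TCP to the grasp point, in m); z points along the fingers, y is the direction in which the jaws open and shut (so a half turn about z gives the same grasp; the last joint's range is limited). The gripper opens to 85 mm and grips with 20 to 120 N. Pads are 22 mm wide; open, the fingers measure 114 mm over their backs; the gripper's body (76 mm by 85 mm) begins 54 mm behind the grasp point. The pads swing forward as they close: fully open they stand 13 mm farther back than shut.
Start: joints at [62.12, 14.817, 87.949, -0, 77.235, -11.62], TCP at [0.154, 0.528, 0.231] pointing down, gripper open.
Joint ranges: [-179.93, 179.93], [-52.35, 119.4], [10.71, 147.94], [-69.91, 249.91], [12.55, 155.21], [-178.61, 178.61]. Speed limits (degrees/s): [147.25, 147.25, 180, 180, 180, 180].

## Interface

Orientations are given as [roll, pitch, yaw] about the fixed x, y, z axes, in that order (R = Rz(yaw) Ry(pitch) Rx(roll)).
In Python, from workcell import bot gives the robot as it stands. The module is installed in compiled form; this text tells all that it offers.
- The arm moves only by the tool send_rows, never from a script. Its arguments are lists of equal length, an entry for each row: "gripper": the closure, from 0 (fully open) to 1 (shut); "translation": the shift along the tool's x, y, z in m, a list of three; "twist": the turn about the tool's z in degrees. A call has 1 to 8 rows; each row shifts and turns the commanded pose from where the row before left it, along the tool's axes as they then stand; what a row does not reach is not made up. A row lasts 1/10 s, in which the tool goes at most 50 mm and 8.59 degrees, less where a joint would pass 70% of its speed; a pose out of reach is approached as far as the arm can. A call is refused whole if a number of a shift passes 0.05 or a number of a turn 8.59, either way. A call with a gripper value outside its range is refused whole. The fingers move at their own pace and stop on an object; "squeeze" is the grip in N (left out, the last holds). Time passes only in rows, so rows that do not move let the fingers close. It gives the time, the measured TCP pose, the force and the opening at its end, in the units of the state.
- bot.read_state(): the state, without advancing time (a new reading comes with each control period).
- bot.snapshot(name): name is "scene" or "top"; returns a dict with "img" (480x640x3 uint8, red, green, blue), "camera_matrix" (3x3 intrinsics, pixels), "k1" (the pictures are not rectified: a ray, as slopes to the right and down, at radius r is drawn at 1 + k1 r^2 times it, then the intrinsics apply), "R" (3x3) and "t" (3): a world point X has camera coordinates R X + t. Camera axes: x right, y down, z forward; pixel columns grow to the right and rows downward; lengths in m; the calibration is good to about 2 mm. A picture is of the moment at which its call begins. There is no depth.
- bot.finish_job(): hands the job in, once; it reports no verdict.
The state is a dict: "time_s": time; "joint_pos": joint angles; "joint_velocities": joint speeds; "joint_torque": joint torques, N m; "eef_pos": TCP position; "eef_rot": TCP orientation; "contact_force": force on the tool from outside, world axes, zero at the start; "wrist_torque": the same for the moment, N m; "finger_gap": finger opening in m.
Only numpy, scipy, OpenCV 4.12 (cv2) and the standard library are available. Lean on these libraries where they do the work, as an engineer would, in place of code of your own. Each camera call takes 0.05 s, during which the arm holds its last target. There are 200 camera calls.

## Working session

There is one attempt and no reset: what is moved stays moved. The work goes in short steps, Python scripts to look and compute and a tool call to move; the robot and the scene stay as the last step left them, time stands still between calls to the robot, and variables do not carry over. Pictures are saved under pics/ and viewed, about 12 in all and at most 16, crops included, and the job is handed in when it is done.

Besides the shell and the picture viewer there is one more tool, called after "Request:" as a command line: name --pt "numbers of a row" for each row, then --argument value for the rest. send_rows: Moves the arm, as the interface text tells. Its arguments: {"type":"object","properties":{"gripper":{"type":"array"},"translation":{"type":"array"},"twist":{"type":"array"},"squeeze":{"type":"number"}},"required":["gripper","translation","twist"]}

```bash
mkdir -p pics; cat > h.py <<'E'
from workcell import bot
import numpy as np, cv2
def snap(cam,name=None,crop=None,scale=1):
    s=bot.snapshot(cam); np.savez('cal_%s.npz'%cam,**{k:np.array(s[k]) for k in('camera_matrix','k1','R','t')})
    if name:
        im=s['img'][:,:,::-1]
        cv2.imwrite('pics/raw_'+name,im)
        if crop: im=im[crop[1]:crop[3],crop[0]:crop[2]]
        if scale!=1: im=cv2.resize(im,None,fx=scale,fy=scale,interpolation=cv2.INTER_CUBIC)
        cv2.imwrite('pics/'+name,im)
    return s
def cal(cam): return np.load('cal_%s.npz'%cam)
def px2w(cam,u,v,z):
    c=cal(cam);K=c['camera_matrix'];d=np.array([float(c['k1']),0,0,0,0])
    p=cv2.undistortPoints(np.array([[[u,v]]],float),K,d)[0,0]
    R=c['R'];C=-R.T@c['t'];r=R.T@np.array([p[0],p[1],1]);return C+r*(z-C[2])/r[2]
def w2px(cam,X):
    c=cal(cam);p,_=cv2.projectPoints(np.array(X,float).reshape(-1,1,3),cv2.Rodrigues(c['R'])[0],c['t'],c['camera_matrix'],np.array([float(c['k1']),0,0,0,0]));return p.reshape(-1,2)
E
python3 - <<'E'
from h import *
for c in('top','scene'):
    s=snap(c,c+'0.png'); R=np.array(s['R']);print(c,np.array(s['camera_matrix']).tolist(),s['k1'],-R.T@s['t'],R[2])
print(bot.read_state(),bot.grip_depth)
E
```

```text
top [[448.06978289807944, 0.0, 315.98754533587356], [0.0, 448.06978289807944, 230.09887865000783], [0.0, 0.0, 1.0]] -0.016150740000680647 [ 0.35507304 -0.13598759  1.11300913] [ 0.19930404  0.02741989 -0.97955401]
scene [[581.4770810042425, 0.0, 315.0677646670012], [0.0, 581.4770810042425, 232.50644161546776], [0.0, 0.0, 1.0]] -0.19101786815622993 [-0.59999103  0.46512851  1.29964554] [ 0.644759   -0.33270277 -0.68818217]
{'time_s': 0.1, 'joint_pos': array([ 6.21207580e+01,  1.48572427e+01,  8.80044927e+01, -1.93346839e-04,
        7.72322259e+01, -1.16216560e+01]), 'joint_velocities': array([ 0.03073371, -0.12982911, -0.15817737, -0.02413961,  0.11428076,
        0.05570088]), 'joint_torque': array([ 2.03152711e-03, -4.46967244e+01, -2.91249686e+01, -3.54847407e-04,
        6.17294558e-03, -2.99960675e-06]), 'eef_pos': array([0.15375619, 0.52759681, 0.23053972]), 'eef_rot': array([-1.79907927e+02, -1.87436947e-02,  1.63742442e+02]), 'contact_force': array([ 0.5412056 , -0.74350858,  0.05856411]), 'wrist_torque': array([-0.0322388 , -0.02502646, -0.02975201]), 'finger_gap': 0.08521703154941218} 0.0187
```

View pics/top0.png

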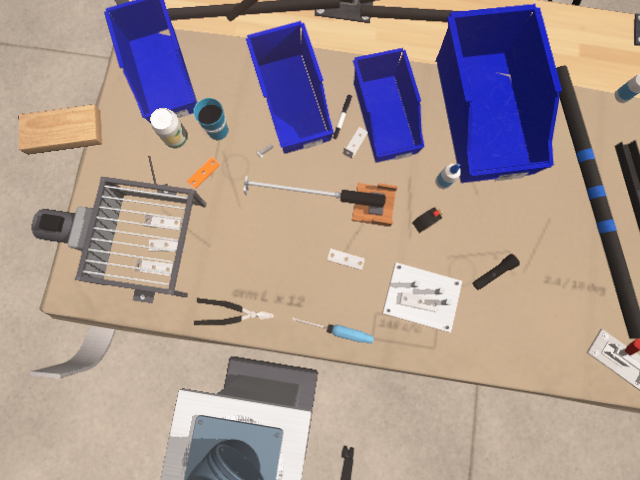

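View pics/scene0.png

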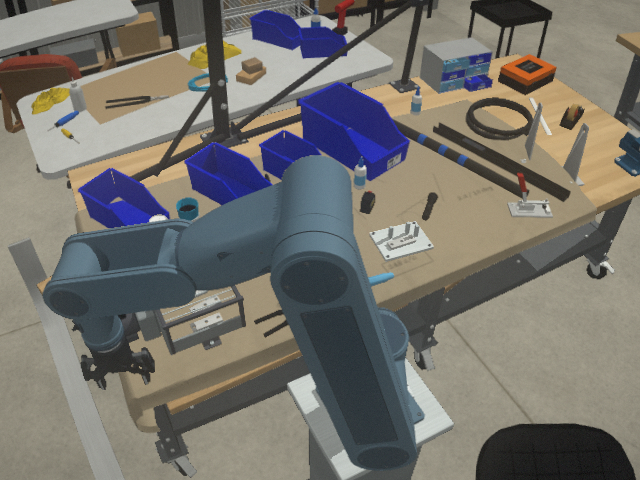

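The top view shows three plates in the guard (around 163,222; 165,245; 155,267), the rod at (245,187) to (385,200) on its rest, the loose plate at (346,259), the jig at (423,298) and the torch at (497,272). I take enlarged crops to read points off.

```bash
python3 - <<'E'
from h import *
im=cv2.imread('pics/raw_top0.png')
cv2.imwrite('pics/c1.png',cv2.resize(im[150:310,60:220],None,fx=3.75,fy=3.75,interpolation=cv2.INTER_CUBIC))
cv2.imwrite('pics/c2.png',cv2.resize(im[165:345,235:475],None,fx=3.3,fy=3.3,interpolation=cv2.INTER_CUBIC))
print(w2px('top',[[0.154,.528,.23],[0,0,0]]))
for u,v in[(245,187),(346,259),(423,298)]:print(px2w('top',u,v,0))
E
```

```text
[[-46.42262494 372.25548889]
 [231.61366439 468.25840374]]
[0.66536764 0.0941936  0.        ]
[ 0.52025667 -0.1905053   0.        ]
[ 0.45382789 -0.39184243  0.        ]
```

View pics/c1.png

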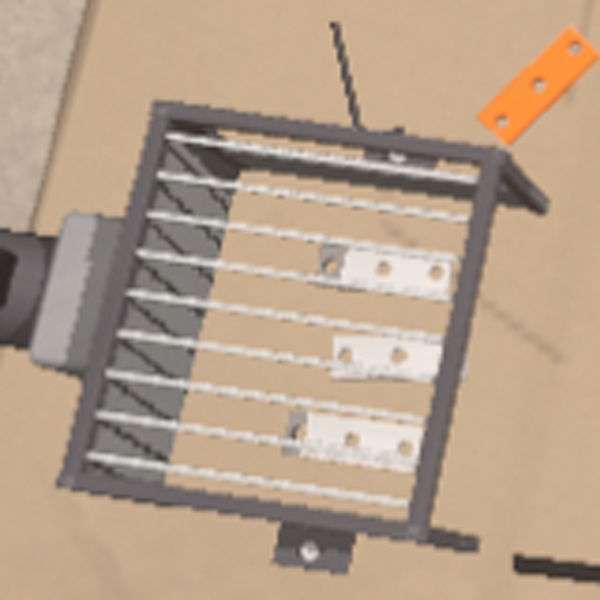

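View pics/c2.png

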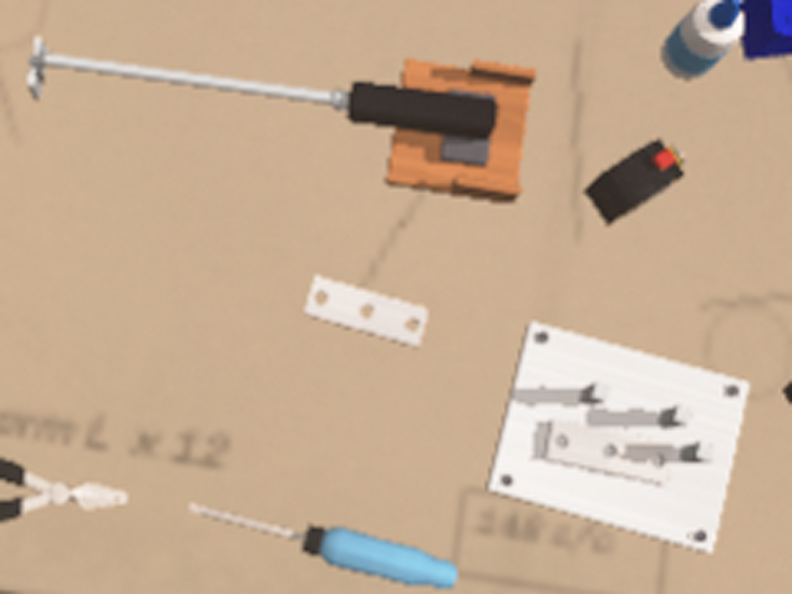

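```bash
cat >> h.py <<'E'
from scipy.optimize import least_squares
def fit(cam,loc,px,x0):
    loc=np.array(loc,float);px=np.array(px,float)
    def f(p):
        c,s=np.cos(p[2]),np.sin(p[2]);W=loc.copy();W[:,0]=p[0]+c*loc[:,0]-s*loc[:,1];W[:,1]=p[1]+s*loc[:,0]+c*loc[:,1]
        return (w2px(cam,W)-px).ravel()
    r=least_squares(f,x0,x_scale=[.1,.1,.1]);return r.x,np.abs(r.fun).max()
def inv(T,X): # world xy -> local
    c,s=np.cos(T[2]),np.sin(T[2]);d=np.array(X)[:2]-T[:2];return np.array([c*d[0]+s*d[1],-s*d[0]+c*d[1]])
def fwd(T,x,y):
    c,s=np.cos(T[2]),np.sin(T[2]);return np.array([T[0]+c*x-s*y,T[1]+s*x+c*y])
E
python3 - <<'E'
from h import *
c1=lambda p:np.array(p)/3.75+[60,150]
c2=lambda p:np.array(p)/3.3+[235,165]
p=lambda n,r:print(n,np.round(r[0],4),np.degrees(r[0][2]).round(2),'res px',round(r[1],2))
G=fit('top',[[.12,.223,.124],[.12,0,.124],[-.12,.223,.124],[-.12,0,.124]],c1([(160,105),(503,152),(68,483),(422,535)]),[.5,.25,-.2]);p('guard',G)
J=fit('top',[[.065,.085,.012],[.065,-.085,.012],[-.065,.085,.012],[-.065,-.085,.012]],c2([(530,322),(748,381),(490,488),(712,551)]),[.45,-.4,-.2]);p('jig',J)
P5=fit('top',[[.015,.045,.008],[.015,-.045,.008],[-.015,.045,.008],[-.015,-.045,.008]],c2([(318,276),(428,308),(304,312),(418,346)]),[.52,-.19,-.2]);p('p5',P5)
P4=fit('top',[[.015,.045,.02],[-.015,.045,.02],[-.015,-.045,.02]],c2([(538,420),(534,457),(666,486)]),[.45,-.4,-.2]);p('p4',P4);print('p4 in jig',inv(J[0],P4[0]))
print('stops px',((w2px('top',[[*fwd(J[0],.021,.03),.057],[*fwd(J[0],.021,-.03),.057],[*fwd(J[0],0,-.051),.057]])-[235,165])*3.3).round())
for n,cs in dict(A=[(332,267),(384,268),(436,272)],B=[(345,355),(398,355)],C=[(300,433),(352,440),(404,447)]).items():
    W=[px2w('top',*c1(q),.008) for q in cs];L=[inv(G[0],w).round(4).tolist() for w in W];print(n,[w.round(3).tolist() for w in W],L)
a=px2w('top',*c2((45,62)),.047);b=px2w('top',*c2((340,98)),.047);e=px2w('top',*c2((494,118)),.047);print('rod',a,b,e,'yaw of +y',np.degrees(np.arctan2(*(a-b)[[1,0]]))-90)
R=fit('top',[[.05,-.12,.014],[-.05,-.12,.014],[.05,-.22,.038],[-.05,-.22,.038]],c2([(405,60),(386,183),(535,72),(520,200)]),[.65,-.0,-.2]);p('rest',R)
E
```

```text
guard [0.4868 0.1774 0.0132] 0.76 res px 2.37
jig [ 0.456  -0.3884 -0.115 ] -6.59 res px 0.79
p5 [ 0.519  -0.1906 -0.137 ] -7.85 res px 0.85
p4 [ 0.4408 -0.3738 -0.0327] -1.87 res px 2.28
p4 in jig [-0.01677319  0.01276587]
stops px [[600. 391.]
 [683. 413.]
 [705. 450.]]
A [[0.537, 0.317, 0.008], [0.541, 0.282, 0.008], [0.544, 0.247, 0.008]] [[0.0516, 0.1389], [0.056, 0.104], [0.0583, 0.0686]]
B [[0.479, 0.295, 0.008], [0.485, 0.26, 0.008]] [[-0.0061, 0.1173], [-0.001, 0.0822]]
C [[0.423, 0.312, 0.008], [0.424, 0.277, 0.008], [0.425, 0.242, 0.008]] [[-0.0616, 0.1356], [-0.0612, 0.1005], [-0.0608, 0.0655]]
rod [0.6618301  0.07711112 0.047     ] [ 0.66862351 -0.14609046  0.047     ] [ 0.67127127 -0.26197809  0.047     ] yaw of +y 1.7433277746842606
rest [ 0.6677 -0.0705 -0.0123] -0.7 res px 0.73
```

Request:
send_rows --gripper '[0, 0, 0, 0, 0, 0, 0, 0]' --pt "0 0 0" --pt "0 0 0" --pt "0 0 0" --pt "0 0 0" --pt "0 0 0" --pt "0 0 0" --pt "0 0 0" --pt "0 0 0" --twist '[8.2, 8.2, 8.2, 8.2, 8.2, 8.2, 8.2, 8.2]' --squeeze 100

```text
time_s: 0.9
eef_pos: [0.1538, 0.5277, 0.2308]
eef_rot: [-180.0, 0.0, 97.8]
contact_force: [1.2, -0.6, 0.1]
finger_gap: 0.0855
```

Request:
send_rows --gripper '[0, 0, 0, 0, 0, 0, 0, 0]' --pt "0 0 0" --pt "-0.035 0.026 0" --pt "-0.035 0.026 0" --pt "-0.035 0.026 0" --pt "-0.035 0.026 0" --pt "-0.035 0.026 0" --pt "-0.035 0.026 0" --pt "-0.035 0.026 0" --twist '[8.1, 0, 0, 0, 0, 0, 0, 0]'

```text
time_s: 1.7
eef_pos: [0.3366, 0.2816, 0.2311]
eef_rot: [-180.0, 0.0, 90.1]
contact_force: [0.3, 0.4, 0.2]
finger_gap: 0.0853
```

Request:
send_rows --gripper '[0, 0, 0, 0, 0, 0, 0, 0]' --pt "-0.035 0.026 0" --pt "-0.035 0.026 0" --pt "-0.035 0.026 0" --pt "-0.035 0.026 0" --pt "-0.035 0.026 0" --pt "-0.035 0.026 0" --pt "-0.035 0.026 0" --pt "-0.035 0.026 0" --twist '[0, 0, 0, 0, 0, 0, 0, 0]'

```text
time_s: 2.5
eef_pos: [0.5449, 0.0017, 0.2309]
eef_rot: [-180.0, -0.0, 90.0]
contact_force: [0.6, 0.3, 0.3]
finger_gap: 0.0853
```

```bash
python3 - <<'E'
from h import *
for q in[(197,302),(197,322),(250,315),(272,316),(340,330)]:print(q,px2w('top',*q,.01).round(3))
s=bot.read_state();print(s['eef_pos'],s['eef_rot'],s['time_s'],s['joint_pos'].round(1))
E
```

```text
(197, 302) [0.358 0.153 0.01 ]
(197, 322) [0.311 0.143 0.01 ]
(250, 315) [0.347 0.02  0.01 ]
(272, 316) [ 0.353 -0.033  0.01 ]
(340, 330) [ 0.346 -0.2    0.01 ]
[0.54491553 0.00165814 0.23089334] [-1.79957450e+02 -1.79825814e-02  9.00199623e+01] 2.5 [-11.6  14.3  88.6   0.   77.1 -11.6]
```

Request:
send_rows --gripper '[0, 0, 0, 0, 0, 0, 0, 0]' --pt "-0.037 0.025 0" --pt "-0.037 0.025 0" --pt "-0.037 0.025 0" --pt "-0.037 0.025 0" --pt "-0.036 0.025 0" --pt "0 0 0.04" --pt "0 0 0.04" --pt "0 0 0.04" --twist '[0, 0, 0, 0, 0, -1.7, 0, 0]'

```text
time_s: 3.3
eef_pos: [0.6692, -0.1811, 0.1092]
eef_rot: [-180.0, -0.0, 91.7]
contact_force: [0.1, 0.4, -1.1]
finger_gap: 0.0853
```

Request:
send_rows --gripper '[0, 0, 0, 0]' --pt "0 0 0.03" --pt "0 0 0.03" --pt "0 0 0.02" --pt "0 0 0" --twist '[0, 0, 0, 0]'

```text
time_s: 3.7
eef_pos: [0.6665, -0.1794, 0.0267]
eef_rot: [-179.6, -0.2, 91.7]
contact_force: [0.1, 0.5, -0.1]
finger_gap: 0.0857
```

```bash
python3 - <<'E'
from h import *
snap('top','t1.png',(230,140,470,300),3.3)
E
```

```text
(no output)
```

View pics/t1.png

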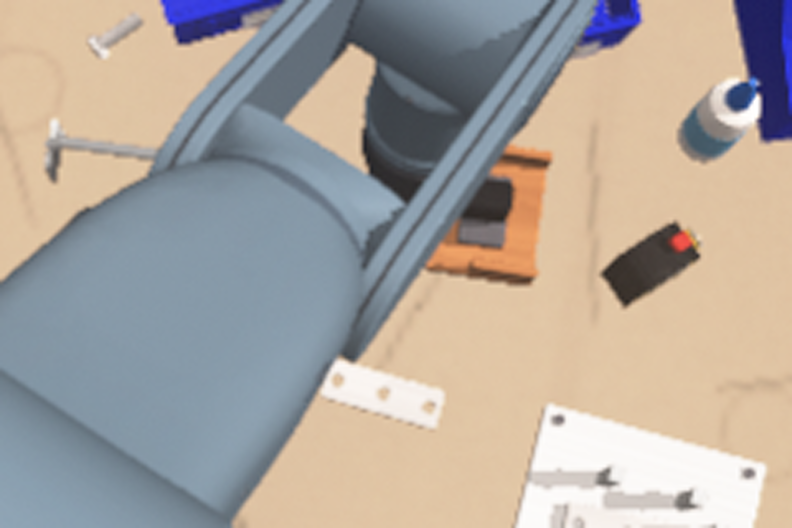

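The rod is still in place, with its handle under the gripper and the blade around (52,150) in the crop. Next I close and lift.

Request:
send_rows --gripper '[1, 1, 1, 1, 1, 1, 1, 1]' --pt "0 0 0" --pt "0 0 0" --pt "0 0 0" --pt "0 0 0" --pt "0 0 0" --pt "0 0 0" --pt "0 0 0" --pt "0 0 0" --twist '[0, 0, 0, 0, 0, 0, 0, 0]' --squeeze 110

```text
time_s: 4.55
eef_pos: [0.6703, -0.181, 0.0328]
eef_rot: [179.9, 0.1, 91.7]
contact_force: [-0.9, 0.4, 6.6]
finger_gap: 0.0242
```

Request:
send_rows --gripper '[1, 1, 1, 1, 1, 1]' --pt "0 0 -0.01" --pt "0 0 -0.02" --pt "0 0 -0.02" --pt "0 0 0" --pt "0 0 0" --pt "0 0 0" --twist '[0, 0, 0, 0, 0, 0]'

```text
time_s: 5.15
eef_pos: [0.6685, -0.1802, 0.0798]
eef_rot: [-179.9, -0.1, 91.7]
contact_force: [0.1, 1.2, -2.1]
finger_gap: 0.0247
```

```bash
python3 - <<'E'
from h import *
snap('top','t2.png',(230,140,470,300),3.3)
s=bot.read_state();print(s['eef_pos'],s['eef_rot'],s['contact_force'],s['wrist_torque'])
E
```

```text
[ 0.66846921 -0.1801944   0.07963351] [-1.79851851e+02 -7.32644953e-02  9.17384773e+01] [-0.3353639   0.02019469 -2.31814472] [-0.03235001 -0.00393843 -0.02230023]
```

View pics/t2.png

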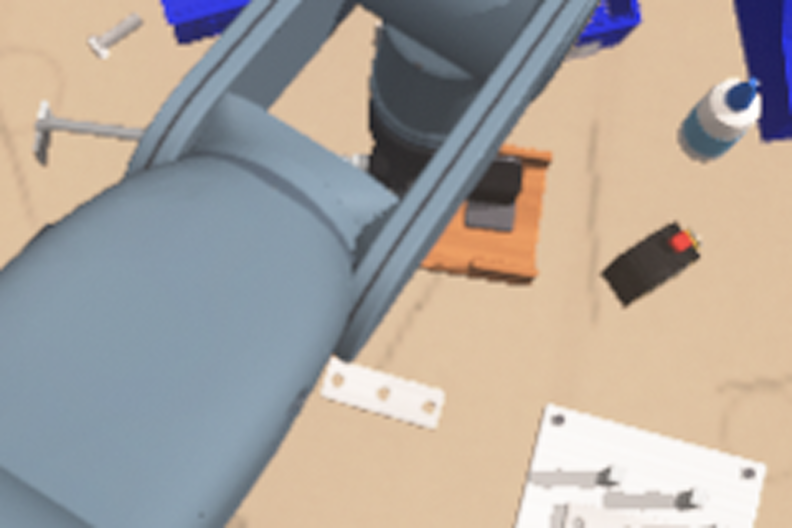

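```bash
python3 - <<'E'
from h import *
for z in (.0,.04,.047,.052): print(z,((w2px('top',[[.642,.088,z],[.682,.088,z],[.6605,.089,z+.052],[.6605,.089,z]])-[230,140])*3.3).round().tolist())
E
```

```text
0.0 [[52.0, 185.0], [61.0, 136.0], [45.0, 142.0], [55.0, 162.0]]
0.04 [[44.0, 170.0], [54.0, 120.0], [36.0, 125.0], [47.0, 147.0]]
0.047 [[42.0, 167.0], [52.0, 117.0], [34.0, 122.0], [46.0, 144.0]]
0.052 [[41.0, 165.0], [51.0, 115.0], [33.0, 120.0], [45.0, 142.0]]
```

Request:
send_rows --gripper '[1, 1, 1, 1, 1, 1, 1]' --pt "0 0 0" --pt "0 -0.033 0" --pt "0 -0.033 0" --pt "0 -0.033 0" --pt "0 -0.032 0" --pt "0 0 0.02" --pt "0 0 0" --twist '[1.7, 0, 0, 0, 0, 0, 0]'

```text
time_s: 5.9
eef_pos: [0.5361, -0.1799, 0.0593]
eef_rot: [-179.8, -0.1, 89.9]
contact_force: [-0.3, 0.6, -1.5]
finger_gap: 0.0243
```

Request:
send_rows --gripper '[1, 1, 1, 1, 1, 1, 1, 1]' --pt "0.033 0 0" --pt "0.033 0 0" --pt "0.033 0 0" --pt "0.033 0 0" --pt "0.033 0 0" --pt "0.033 0 0" --pt "0.033 0 0" --pt "0.03 0 0" --twist '[0, 0, 0, 0, 0, 0, 0, 0]'

```text
time_s: 6.7
eef_pos: [0.539, 0.0821, 0.0617]
eef_rot: [180.0, -0.0, 90.0]
contact_force: [0.8, -0.1, -2.3]
finger_gap: 0.0245
```

Request:
send_rows --gripper '[1, 1, 1, 1]' --pt "0 0 0" --pt "0 0 0.01" --pt "0 0 0.01" --pt "0 0 0" --twist '[0, 0, 0, 0]'

```text
time_s: 7.1
eef_pos: [0.537, 0.0794, 0.0393]
eef_rot: [-179.8, -0.0, 90.0]
contact_force: [0.3, -0.5, -2.0]
finger_gap: 0.0246
```

```bash
python3 - <<'E'
from h import *
snap('top','t3.png',(60,150,280,320),3.5)
s=bot.read_state();print(s['eef_pos'],s['contact_force'])
E
```

```text
[0.53742508 0.07933429 0.03993038] [ 0.91870253 -0.89571721 -1.68104515]
```

View pics/t3.png

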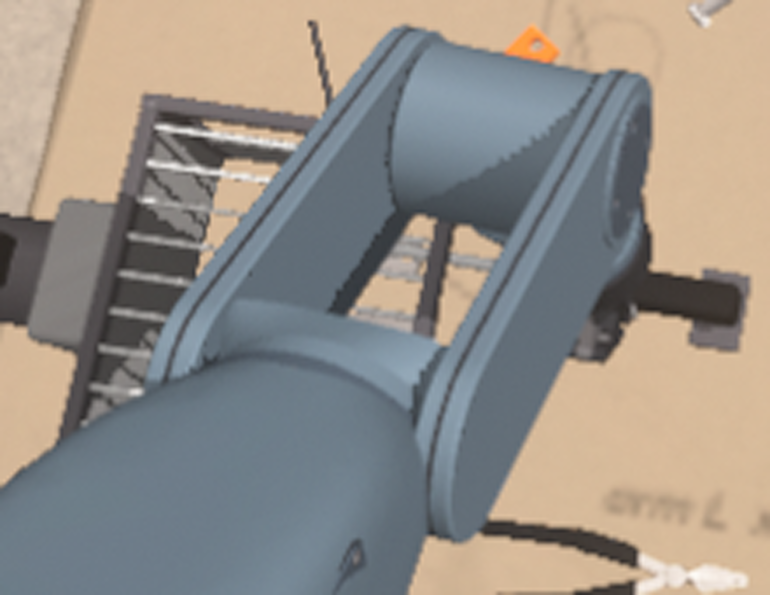

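The arm hides the blade, but the pose is as planned, so I lower it to the bench and draw.

Request:
send_rows --gripper '[1, 1, 1]' --pt "0 0 0.005" --pt "0 0 0" --pt "0 0 0" --twist '[0, 0, 0]'

```text
time_s: 7.45
eef_pos: [0.5384, 0.0799, 0.0363]
eef_rot: [-180.0, 0.0, 90.0]
contact_force: [-0.4, -0.9, -1.3]
finger_gap: 0.0243
```

Request:
send_rows --gripper '[1, 1, 1, 1, 1, 1, 1, 1]' --pt "-0.015 0 0" --pt "-0.02 0 0" --pt "-0.02 0 0" --pt "-0.02 0 0" --pt "-0.02 0 0" --pt "-0.02 0 0" --pt "-0.02 0 0" --pt "-0.02 0 0" --twist '[0, 0, 0, 0, 0, 0, 0, 0]'

```text
time_s: 8.25
eef_pos: [0.5383, -0.0764, 0.0366]
eef_rot: [180.0, 0.0, 90.0]
contact_force: [0.9, 0.2, -1.9]
finger_gap: 0.0244
```

Request:
send_rows --gripper '[1, 1, 1, 1, 1, 1, 1, 1]' --pt "-0.02 0 0" --pt "-0.02 0 0" --pt "-0.02 0 0" --pt "-0.015 0 0" --pt "-0.008 0 0" --pt "0 0 0" --pt "0 0 0" --pt "0 0 0" --twist '[0, 0, 0, 0, 0, 0, 0, 0]'

```text
time_s: 9.05
eef_pos: [0.5383, -0.1569, 0.0362]
eef_rot: [-180.0, -0.0, 90.1]
contact_force: [-0.1, 0.2, -0.9]
finger_gap: 0.0247
```

```bash
python3 - <<'E'
from h import *
snap('top','t4.png',(60,150,280,320),3.5)
s=bot.read_state();print(s['eef_pos'],s['contact_force'])
E
```

```text
[ 0.53837255 -0.156835    0.03626682] [ 0.25458796  0.07186401 -0.68980078]
```

View pics/t4.png

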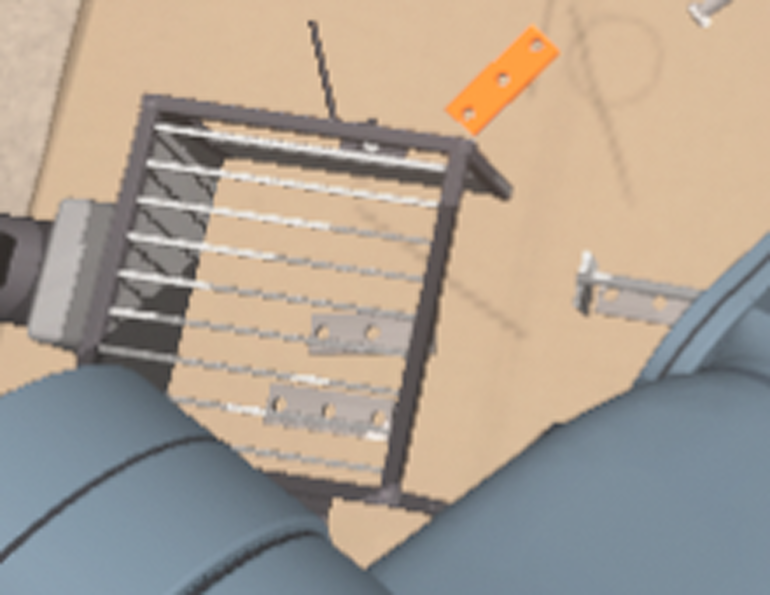

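Plate A is out in front, behind the blade at (585,285) in the crop; B and C are still at (360,335) and (330,410). Next is lane B.

Request:
send_rows --gripper '[1, 1, 1, 1, 1, 1, 1]' --pt "0 0 -0.025" --pt "0 -0.029 0" --pt "0 -0.029 0" --pt "0.035 0 0" --pt "0.04 0 0" --pt "0.04 0 0" --pt "0.04 0 0" --twist '[0, 0, 0, 0, 0, 0, 0]'

```text
time_s: 9.8
eef_pos: [0.48, -0.0009, 0.0616]
eef_rot: [180.0, 0.0, 90.0]
contact_force: [0.9, -0.7, -1.6]
finger_gap: 0.0246
```

Request:
send_rows --gripper '[1, 1, 1, 1, 1, 1]' --pt "0.04 0 0" --pt "0.037 0 0" --pt "0 0 0" --pt "0 0 0.015" --pt "0 0 0.01" --pt "0 0 0" --twist '[0, 0, 0, 0, 0, 0]'

```text
time_s: 10.4
eef_pos: [0.4789, 0.0742, 0.035]
eef_rot: [-179.8, -0.0, 90.0]
contact_force: [-0.5, -0.1, -2.2]
finger_gap: 0.0246
```

Request:
send_rows --gripper '[1, 1, 1, 1, 1, 1, 1, 1]' --pt "-0.015 0 0" --pt "-0.02 0 0" --pt "-0.02 0 0" --pt "-0.02 0 0" --pt "-0.02 0 0" --pt "-0.02 0 0" --pt "-0.02 0 0" --pt "-0.02 0 0" --twist '[0, 0, 0, 0, 0, 0, 0, 0]'

```text
time_s: 11.2
eef_pos: [0.4803, -0.0822, 0.0366]
eef_rot: [180.0, 0.0, 90.0]
contact_force: [0.1, 1.1, -1.7]
finger_gap: 0.0245
```

Request:
send_rows --gripper '[1, 1, 1, 1, 1, 1, 1, 1]' --pt "-0.02 0 0" --pt "-0.02 0 0" --pt "-0.02 0 0" --pt "-0.015 0 0" --pt "-0.008 0 0" --pt "0 0 0" --pt "0 0 0" --pt "0 0 0" --twist '[0, 0, 0, 0, 0, 0, 0, 0]'

```text
time_s: 12.0
eef_pos: [0.4802, -0.1629, 0.0363]
eef_rot: [-180.0, -0.0, 90.1]
contact_force: [-0.4, 0.6, -2.0]
finger_gap: 0.0244
```

```bash
python3 - <<'E'
from h import *
snap('top','t5.png',(60,150,280,320),3.5)
s=bot.read_state();print(s['eef_pos'],s['contact_force'],s['wrist_torque'])
E
```

```text
[ 0.48029693 -0.16291079  0.03626723] [ 0.17891876  0.88041814 -1.99634473] [ 0.01414131  0.03576695 -0.04299857]
```

View pics/t5.png

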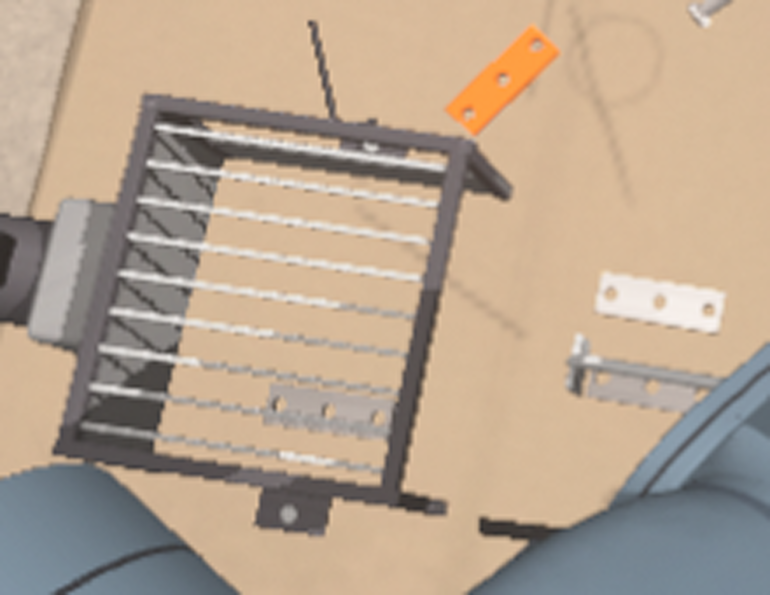

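B is out too, next to A. Next is lane C.

Request:
send_rows --gripper '[1, 1, 1, 1, 1, 1, 1]' --pt "0 0 -0.025" --pt "0 -0.028 0" --pt "0 -0.028 0" --pt "0.04 0 0" --pt "0.04 0 0" --pt "0.04 0 0" --pt "0.04 0 0" --twist '[0, 0, 0, 0, 0, 0, 0]'

```text
time_s: 12.75
eef_pos: [0.424, -0.002, 0.0615]
eef_rot: [180.0, -0.0, 90.0]
contact_force: [0.4, -0.5, -1.7]
finger_gap: 0.0245
```

Request:
send_rows --gripper '[1, 1, 1, 1, 1, 1]' --pt "0.04 0 0" --pt "0.041 0 0" --pt "0 0 0" --pt "0 0 0.015" --pt "0 0 0.01" --pt "0 0 0" --twist '[0, 0, 0, 0, 0, 0]'

```text
time_s: 13.35
eef_pos: [0.4229, 0.0771, 0.0351]
eef_rot: [-179.8, -0.0, 90.0]
contact_force: [0.3, -0.7, -1.8]
finger_gap: 0.0247
```

Request:
send_rows --gripper '[1, 1, 1, 1, 1, 1, 1, 1]' --pt "-0.015 0 0" --pt "-0.02 0 0" --pt "-0.02 0 0" --pt "-0.02 0 0" --pt "-0.02 0 0" --pt "-0.02 0 0" --pt "-0.02 0 0" --pt "-0.02 0 0" --twist '[0, 0, 0, 0, 0, 0, 0, 0]'

```text
time_s: 14.15
eef_pos: [0.4242, -0.0793, 0.0366]
eef_rot: [180.0, -0.0, 90.0]
contact_force: [-0.6, 0.1, -1.0]
finger_gap: 0.0245
```

Request:
send_rows --gripper '[1, 1, 1, 1, 1, 1, 1, 1]' --pt "-0.02 0 0" --pt "-0.02 0 0" --pt "-0.02 0 0" --pt "-0.015 0 0" --pt "-0.013 0 0" --pt "0 0 0" --pt "0 0 0" --pt "0 0 0" --twist '[0, 0, 0, 0, 0, 0, 0, 0]'

```text
time_s: 14.95
eef_pos: [0.4241, -0.165, 0.0362]
eef_rot: [-180.0, -0.0, 90.1]
contact_force: [0.2, 0.8, -1.4]
finger_gap: 0.025
```

```bash
python3 - <<'E'
from h import *
snap('top','t6.png',(60,150,280,320),3.5)
s=bot.read_state();print(s['eef_pos'],s['contact_force'],s['wrist_torque'])
E
```

```text
[ 0.42417571 -0.16494015  0.03622014] [ 0.43065673 -0.02768966 -2.1278635 ] [0.01838476 0.04995259 0.0209306 ]
```

View pics/t6.png

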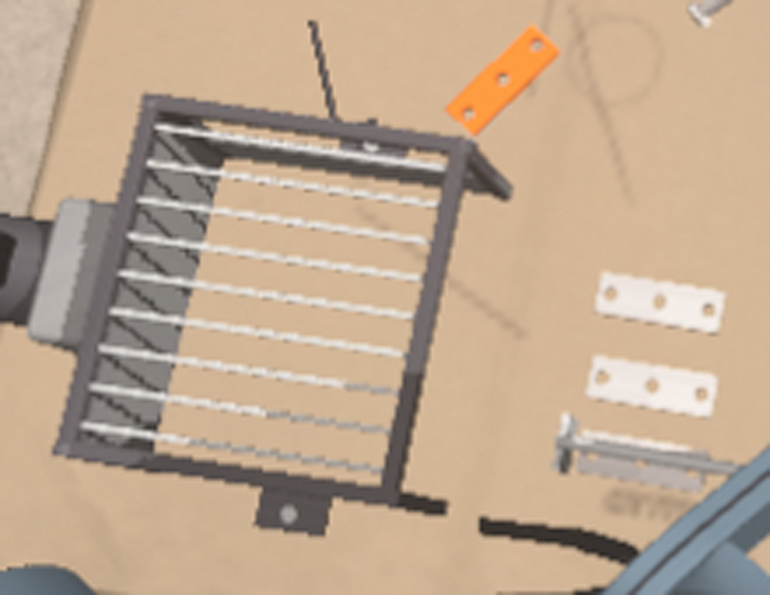

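All three are out. Now I put the rod back.

Request:
send_rows --gripper '[1, 1, 1, 1, 1, 1, 1, 1]' --pt "0 0 -0.025" --pt "0 0 -0.025" --pt "-0.003 0.04 0" --pt "-0.003 0.04 0" --pt "-0.003 0.04 0" --pt "-0.003 0.04 0" --pt "-0.002 0.04 0" --pt "-0.002 0.043 0" --twist '[0, 0, 0, 0, 0, 0, 0, 0]'

```text
time_s: 15.8
eef_pos: [0.6685, -0.1803, 0.0859]
eef_rot: [-179.9, -0.0, 90.1]
contact_force: [0.4, -1.6, -1.3]
finger_gap: 0.0245
```

Request:
send_rows --gripper '[1, 1, 1, 1, 1, 1, 1, 1]' --pt "0 0 0" --pt "0 0 0.02" --pt "0 0 0.02" --pt "0 0 0.005" --pt "0 0 0.004" --pt "0 0 0.002" --pt "0 0 0.001" --pt "0 0 0" --twist '[0, 0, 0, 0, 0, 0, 0, 0]'

```text
time_s: 16.6
eef_pos: [0.6678, -0.1819, 0.0352]
eef_rot: [179.9, 0.0, 90.0]
contact_force: [0.5, -0.7, -2.0]
finger_gap: 0.0243
```

Request:
send_rows --gripper '[1, 1, 1, 1]' --pt "0 0 0.001" --pt "0 0 0.001" --pt "0 0 0.001" --pt "0 0 0" --twist '[0, 0, 0, 0]'

```text
time_s: 17.0
eef_pos: [0.6678, -0.1818, 0.0328]
eef_rot: [179.9, 0.0, 90.0]
contact_force: [-2.8, 0.7, 5.5]
finger_gap: 0.0248
```

Request:
send_rows --gripper '[0.4, 0, 0, 0, 0, 0, 0, 0]' --pt "0 0 0" --pt "0 0 0" --pt "0 0 0" --pt "0 0 0" --pt "0 0 -0.02" --pt "0 0 -0.04" --pt "0 0 -0.04" --pt "0 0 -0.04" --twist '[0, 0, 0, 0, 0, 0, 0, 0]'

```text
time_s: 17.8
eef_pos: [0.6672, -0.1815, 0.1725]
eef_rot: [-180.0, -0.0, 90.0]
contact_force: [1.0, -0.3, -0.4]
finger_gap: 0.0853
```

Request:
send_rows --gripper '[0, 0, 0, 0, 0, 0]' --pt "0 -0.05 0" --pt "0 -0.05 0" --pt "0 -0.05 0" --pt "0 -0.05 0" --pt "0 -0.04 0" --pt "0 0 0" --twist '[0, 0, 0, 0, 0, 0]'

```text
time_s: 18.4
eef_pos: [0.4225, -0.1803, 0.1709]
eef_rot: [-179.8, -0.1, 89.9]
contact_force: [0.5, -0.0, 0.2]
finger_gap: 0.085
```

```bash
python3 - <<'E'
from h import *
snap('top','t7.png',(215,165,475,345),3.0)
s=bot.read_state();print(s['eef_pos'],s['contact_force'])
E
```

```text
[ 0.42545941 -0.18146897  0.17158378] [-0.05415101  0.28386969 -0.23112122]
```

View pics/t7.png

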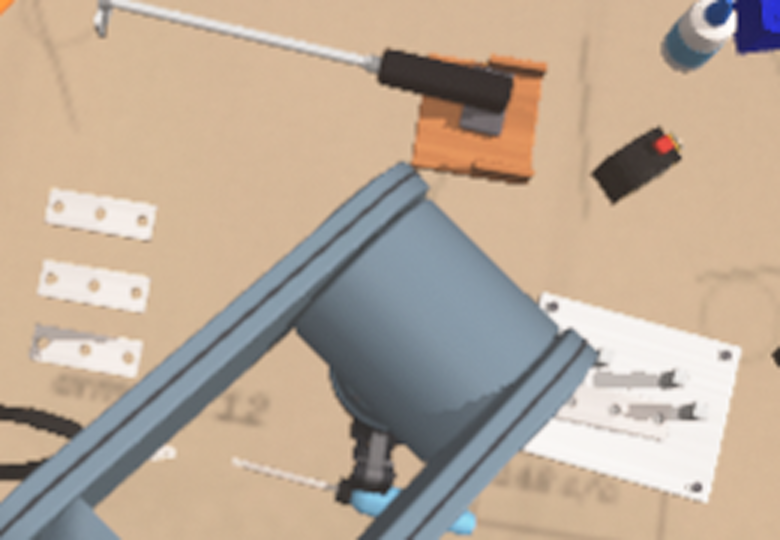

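```bash
python3 - <<'E'
from h import *
c=lambda p:np.array(p)/3+[215,165]
L=[[.015,.045,.008],[.015,-.045,.008],[-.015,.045,.008],[-.015,-.045,.008]]
for n,q in dict(A=[(51,187),(157,204),(46,223),(152,241)],B=[(42,260),(149,277),(38,295),(145,313)],C=[(36,325),(142,341),(31,360),(137,377)]).items():
    r=fit('top',L,c(q),[.5,.06,0]);print(n,r[0].round(4),np.degrees(r[0][2]).round(1),r[1].round(2))
a=px2w('top',*c((110,4)),.047);b=px2w('top',*c((372,63)),.047);e=px2w('top',*c((508,93)),.05);print('rod',a,b,e,np.degrees(np.arctan2(*(a-b)[[1,0]]))-90)
J=np.array([.456,-.3884,-.115]);print('flush',fwd(J,0,0))
E
```

```text
A [ 0.5381  0.0591 -0.003 ] -0.2 0.48
B [0.477  0.0543 0.0021] 0.1 0.5
C [0.4238 0.0501 0.007 ] 0.4 0.65
rod [0.70781151 0.07806891 0.047     ] [ 0.69114963 -0.14521921  0.047     ] [ 0.68228145 -0.25923223  0.05      ] -4.267532126871615
flush [ 0.456  -0.3884]
```

The rod has been shifted (yaw about -4°, origin near x 0.687), which is still within tolerance; I check it again at the end. Plates A, B and C fit as flat plates in front of the guard. Now I pick plate 5.

Request:
send_rows --gripper '[0, 0, 0, 0, 0, 0, 0, 0]' --pt "-0.004 0.047 0" --pt "-0.005 0.047 0" --pt "0 0 0" --pt "0 0 0.05" --pt "0 0 0.05" --pt "0 0 0.04" --pt "0 0 0.02" --pt "0 0 0" --twist '[0, 0, 7.8, 0, 0, 0, 0, 0]' --squeeze 80

```text
time_s: 19.25
eef_pos: [0.5203, -0.1895, 0.0077]
eef_rot: [-179.7, -0.2, 82.3]
contact_force: [0.6, 0.3, 1.2]
finger_gap: 0.0851
```

Request:
send_rows --gripper '[0, 0, 0, 0]' --pt "0 0 0.005" --pt "0 0 0.004" --pt "0 0 0" --pt "0 0 0" --twist '[0, 0, 0, 0]'

```text
time_s: 19.65
eef_pos: [0.5222, -0.1911, 0.0034]
eef_rot: [179.9, 0.0, 82.2]
contact_force: [-0.4, -0.6, -0.3]
finger_gap: 0.0852
```

```bash
python3 - <<'E'
from h import *
s=snap('scene','s1.png')
print(w2px('scene',[[.519,-.19,.01],[.456,-.388,.012]]))
print(bot.read_state()['eef_pos'])
E
```

```text
[[336.93624381 246.86080005]
 [400.71372656 239.14260309]]
[ 0.52212819 -0.19108354  0.00332752]
```

Request:
send_rows --gripper '[1, 1, 1, 1, 1, 1, 1, 1]' --pt "0 0 0" --pt "0 0 0" --pt "0 0 0" --pt "0 0 0" --pt "0 0 0" --pt "0 0 0" --pt "0 0 0" --pt "0 0 0" --twist '[0, 0, 0, 0, 0, 0, 0, 0]'

```text
time_s: 20.5
eef_pos: [0.5216, -0.1908, 0.0029]
eef_rot: [180.0, 0.0, 82.2]
contact_force: [0.0, 0.7, 5.5]
finger_gap: 0.027
```

Request:
send_rows --gripper '[1, 1, 1, 1]' --pt "0 0 -0.02" --pt "0 0 -0.04" --pt "0 0 -0.04" --pt "0 0 0" --twist '[0, 0, 0, 0]'

```text
time_s: 20.9
eef_pos: [0.5249, -0.1927, 0.1079]
eef_rot: [179.4, 0.2, 82.2]
contact_force: [0.4, -0.9, 0.0]
finger_gap: 0.0268
```

```bash
python3 - <<'E'
from h import *
s=snap('scene','s2.png',(250,180,450,330),3)
print([bot.read_state()['contact_force'].round(2)],bot.read_state()['eef_pos'])
E
```

```text
[array([ 0.27,  0.23, -0.87])] [ 0.52339235 -0.19184838  0.10523684]
```

View pics/s2.png

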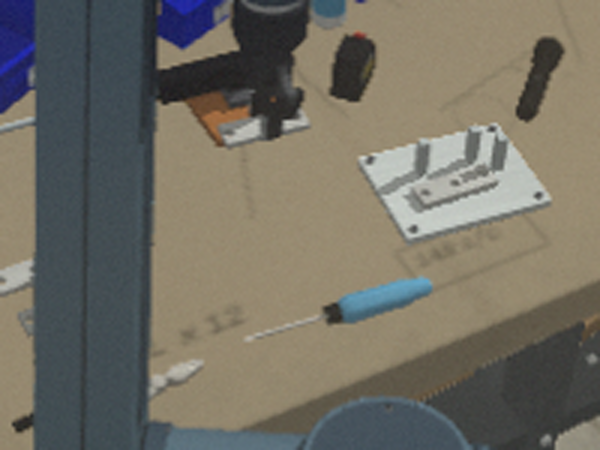

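Plate 5 is in the gripper, and the jig shows plate 4 lying between its stops. Now I carry it over.

Request:
send_rows --gripper '[1, 1, 1, 1, 1, 1, 1]' --pt "0 0 0" --pt "-0.0394 -0.0105 0" --pt "-0.0394 -0.0105 0" --pt "-0.0394 -0.0105 0" --pt "-0.0394 -0.0105 0" --pt "-0.0394 -0.0105 0" --pt "0 0 0" --twist '[-1.2, 0, 0, 0, 0, 0, 0]'

```text
time_s: 21.65
eef_pos: [0.4442, -0.3846, 0.1002]
eef_rot: [-179.9, 0.0, 83.2]
contact_force: [-0.1, 1.1, -0.7]
finger_gap: 0.0269
```

Request:
send_rows --gripper '[1, 1, 1, 1]' --pt "0 0 0.03" --pt "0 0 0.025" --pt "0 0 0" --pt "0 0 0" --twist '[0, 0, 0, 0]'

```text
time_s: 22.05
eef_pos: [0.4463, -0.3791, 0.0461]
eef_rot: [-179.9, -0.1, 83.5]
contact_force: [-0.5, -0.4, 0.9]
finger_gap: 0.0268
```

Request:
send_rows --gripper '[1, 1, 1, 1, 1]' --pt "0 0 0.01" --pt "0 0 0.008" --pt "0 0 0.003" --pt "0 0 0" --pt "0 0 0" --twist '[0, 0, 0, 0, 0]'

```text
time_s: 22.55
eef_pos: [0.4469, -0.3805, 0.0265]
eef_rot: [180.0, 0.0, 83.4]
contact_force: [-0.6, -0.6, -0.4]
finger_gap: 0.0265
```

Request:
send_rows --gripper '[1, 1, 1, 1]' --pt "0 0 0.001" --pt "0 0 0.001" --pt "0 0 0" --pt "0 0 0" --twist '[0, 0, 0, 0]'

```text
time_s: 22.95
eef_pos: [0.4468, -0.3805, 0.0244]
eef_rot: [180.0, 0.0, 83.4]
contact_force: [0.3, -0.5, 0.1]
finger_gap: 0.0268
```

Request:
send_rows --gripper '[1, 1, 1, 1]' --pt "0 0 0.001" --pt "0 0 0.0005" --pt "0 0 0" --pt "0 0 0" --twist '[0, 0, 0, 0]'

```text
time_s: 23.35
eef_pos: [0.4468, -0.3805, 0.0229]
eef_rot: [180.0, 0.0, 83.4]
contact_force: [-0.7, -0.2, 0.6]
finger_gap: 0.0263
```

Request:
send_rows --gripper '[0.4, 0.4, 0.4, 0.4, 0.4, 0.4, 0.4, 0.4]' --pt "0 0 0" --pt "0 0 0" --pt "0 0 0" --pt "0 0 -0.02" --pt "0 0 -0.04" --pt "0 0 -0.04" --pt "0 0 0" --pt "0.044 0.0095 0" --twist '[0, 0, 0, 0, 0, 0, -6.6, 0]'

```text
time_s: 24.15
eef_pos: [0.457, -0.3417, 0.125]
eef_rot: [179.8, 0.4, 90.0]
contact_force: [1.5, 0.6, -1.0]
finger_gap: 0.0512
```

Request:
send_rows --gripper '[0.4, 0.4, 0.4, 0.4, 0.4, 0.4, 0.4, 0.4]' --pt "0.044 0.0095 0" --pt "0.044 0.0095 0" --pt "0.044 0.0095 0" --pt "0.044 0.0095 0" --pt "0.044 0.0095 0" --pt "0.044 0.0095 0" --pt "0.044 0.0095 0" --pt "0.044 0.0095 0" --twist '[0, 0, 0, 0, 0, 0, 0, 0]'

```text
time_s: 24.95
eef_pos: [0.5322, 0.0174, 0.123]
eef_rot: [180.0, 0.0, 90.0]
contact_force: [0.5, 0.2, 0.0]
finger_gap: 0.0513
```

Request:
send_rows --gripper '[0.4, 0.4, 0.4, 0.4, 0.4]' --pt "0.044 0.0095 0" --pt "0 0 0" --pt "0 0 0.04" --pt "0 0 0" --pt "0 0 0" --twist '[0, 0, 0, 0, 0]'

```text
time_s: 25.45
eef_pos: [0.5406, 0.0591, 0.0824]
eef_rot: [-179.8, -0.0, 90.0]
contact_force: [0.5, 0.7, 0.7]
finger_gap: 0.0512
```

```bash
python3 - <<'E'
from h import *
s=snap('top','t8.png',(360,250,480,350),5)
print(bot.read_state()['contact_force'].round(2),bot.read_state()['eef_pos'],bot.read_state()['finger_gap'])
E
```

```text
[ 0.07 -0.57  1.02] [0.54162617 0.05890181 0.08342183] 0.05135822739319392
```

View pics/t8.png

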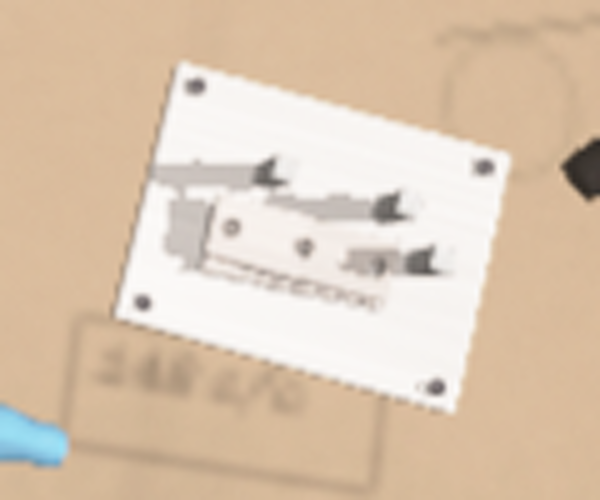

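Plate 5 lies flat on plate 4. Now plate A.

Request:
send_rows --gripper '[0.4, 0.4, 0.4, 0.4, 0.4]' --pt "0 0 0.04" --pt "0 0 0.03" --pt "0 0 0.01" --pt "0 0 0" --pt "0 0 0" --twist '[0, 0, 0, 0, 0]'

```text
time_s: 26.0
eef_pos: [0.5429, 0.0592, 0.0044]
eef_rot: [179.9, 0.0, 90.0]
contact_force: [-0.5, 0.1, 1.0]
finger_gap: 0.0511
```

Request:
send_rows --gripper '[1, 1, 1, 1, 1, 1]' --pt "0 0 0" --pt "0 0 0" --pt "0 0 0" --pt "0 0 0" --pt "0 0 0" --pt "0 0 0" --twist '[0, 0, 0, 0, 0, 0]'

```text
time_s: 26.6
eef_pos: [0.5428, 0.0594, 0.005]
eef_rot: [179.8, 0.0, 90.1]
contact_force: [-2.5, -1.4, 7.4]
finger_gap: 0.0261
```

Request:
send_rows --gripper '[1, 1, 1, 1, 1, 1, 1, 1]' --pt "0 0 -0.02" --pt "0 0 -0.04" --pt "0 0 -0.04" --pt "0 0 0" --pt "-0.03 -0.0065 0" --pt "-0.04 -0.0086 0" --pt "-0.04 -0.0086 0" --pt "-0.04 -0.0086 0" --twist '[0, 0, 0, 0, 0, 0, 0, 0]'

```text
time_s: 27.4
eef_pos: [0.5089, -0.0915, 0.1031]
eef_rot: [180.0, 0.0, 90.1]
contact_force: [1.2, 0.5, -0.3]
finger_gap: 0.0257
```

Request:
send_rows --gripper '[1, 1, 1, 1, 1, 1, 1, 1]' --pt "-0.04 -0.0086 0" --pt "-0.04 -0.0086 0" --pt "-0.04 -0.0086 0" --pt "-0.04 -0.0086 0" --pt "-0.04 -0.0086 0" --pt "-0.04 -0.0086 0" --pt "-0.04 -0.0086 0" --pt "-0.01 -0.002 0" --twist '[0, 0, 0, 0, 0, 0, 0, 0]'

```text
time_s: 28.2
eef_pos: [0.4463, -0.385, 0.103]
eef_rot: [180.0, 0.2, 89.8]
contact_force: [1.1, 0.1, -1.0]
finger_gap: 0.0261
```

Request:
send_rows --gripper '[1, 1, 1, 1, 1]' --pt "0 0 0" --pt "0 0 0.03" --pt "0 0 0.02" --pt "0 0 0" --pt "0 0 0" --twist '[6.6, 0, 0, 0, 0]'

```text
time_s: 28.7
eef_pos: [0.4474, -0.3799, 0.0529]
eef_rot: [-180.0, -0.0, 83.5]
contact_force: [0.3, -0.2, -0.9]
finger_gap: 0.0259
```

Request:
send_rows --gripper '[1, 1, 1, 1, 1, 1, 1]' --pt "0 0 0.01" --pt "0 0 0.006" --pt "0 0 0.002" --pt "0 0 0.001" --pt "0 0 0.001" --pt "0 0 0" --pt "0 0 0" --twist '[0, 0, 0, 0, 0, 0, 0]'

```text
time_s: 29.4
eef_pos: [0.4474, -0.3806, 0.0331]
eef_rot: [180.0, 0.0, 83.4]
contact_force: [0.3, 0.8, 2.8]
finger_gap: 0.0258
```

Contact felt at the expected height. I release it and fetch B.

Request:
send_rows --gripper '[0.4, 0.4, 0.4, 0.4, 0.4, 0.4, 0.4, 0.4]' --pt "0 0 0" --pt "0 0 0" --pt "0 0 0" --pt "0 0 -0.02" --pt "0 0 -0.04" --pt "0 0 -0.03" --pt "0 0 0" --pt "0.0435 0.0035 0" --twist '[0, 0, 0, 0, 0, 0, -6.6, 0]'

```text
time_s: 30.2
eef_pos: [0.4518, -0.342, 0.1246]
eef_rot: [179.8, 0.4, 90.0]
contact_force: [0.4, 0.9, -0.4]
finger_gap: 0.0508
```

Request:
send_rows --gripper '[0.4, 0.4, 0.4, 0.4, 0.4, 0.4, 0.4, 0.4]' --pt "0.0435 0.0035 0" --pt "0.0435 0.0035 0" --pt "0.0435 0.0035 0" --pt "0.0435 0.0035 0" --pt "0.0435 0.0035 0" --pt "0.0435 0.0035 0" --pt "0.0435 0.0035 0" --pt "0.0435 0.0035 0" --twist '[0, 0, 0, 0, 0, 0, 0, 0]'

```text
time_s: 31.0
eef_pos: [0.4785, 0.0128, 0.123]
eef_rot: [180.0, 0.0, 90.0]
contact_force: [0.1, 0.9, 0.4]
finger_gap: 0.0513
```

Request:
send_rows --gripper '[0.4, 0.4, 0.4, 0.4, 0.4, 0.4, 0.4]' --pt "0.0435 0.0035 0" --pt "0 0 0" --pt "0 0 0.045" --pt "0 0 0.03" --pt "0 0 0.02" --pt "0 0 0" --pt "0 0 0" --twist '[0, 0, 0, 0, 0, 0, 0]'

```text
time_s: 31.7
eef_pos: [0.4822, 0.0541, 0.028]
eef_rot: [-180.0, 0.0, 90.0]
contact_force: [-0.7, -0.3, -0.2]
finger_gap: 0.0513
```

```bash
python3 - <<'E'
from h import *
s=snap('top','t9.png',(360,250,480,350),5)
a=cv2.imread('pics/t8.png').astype(int);b=cv2.imread('pics/t9.png').astype(int)
d=np.abs(a-b).max(2)>40;ys,xs=np.nonzero(d);print(d.sum(),xs.min(),xs.max(),ys.min(),ys.max())
print(bot.read_state()['eef_pos'],bot.read_state()['finger_gap'])
E
```

```text
2561 136 387 195 302
[0.48287404 0.0540545  0.02871015] 0.051482579356831606
```

Request:
send_rows --gripper '[0.4, 0.4, 0.4, 0.4]' --pt "0 0 0.015" --pt "0 0 0.01" --pt "0 0 0" --pt "0 0 0" --twist '[0, 0, 0, 0]'

```text
time_s: 32.15
eef_pos: [0.4823, 0.0545, 0.0033]
eef_rot: [180.0, 0.0, 90.0]
contact_force: [0.4, 0.2, 0.3]
finger_gap: 0.051
```

Request:
send_rows --gripper '[1, 1, 1, 1, 1, 1]' --pt "0 0 0" --pt "0 0 0" --pt "0 0 0" --pt "0 0 0" --pt "0 0 0" --pt "0 0 0" --twist '[0, 0, 0, 0, 0, 0]'

```text
time_s: 32.75
eef_pos: [0.4824, 0.0546, 0.0039]
eef_rot: [179.9, 0.0, 90.1]
contact_force: [-1.9, 0.5, 7.2]
finger_gap: 0.0264
```

Request:
send_rows --gripper '[1, 1, 1, 1, 1, 1, 1, 1]' --pt "0 0 -0.02" --pt "0 0 -0.04" --pt "0 0 -0.04" --pt "0 0 0" --pt "-0.03 -0.002 0" --pt "-0.04 -0.0033 0" --pt "-0.04 -0.0033 0" --pt "-0.04 -0.0033 0" --twist '[0, 0, 0, 0, 0, 0, 0, 0]'

```text
time_s: 33.55
eef_pos: [0.4697, -0.0965, 0.1026]
eef_rot: [-180.0, -0.0, 90.1]
contact_force: [1.1, -0.1, -0.0]
finger_gap: 0.0264
```

Request:
send_rows --gripper '[1, 1, 1, 1, 1, 1, 1, 1]' --pt "-0.04 -0.0033 0" --pt "-0.04 -0.0033 0" --pt "-0.04 -0.0033 0" --pt "-0.04 -0.0033 0" --pt "-0.04 -0.0033 0" --pt "-0.04 -0.0033 0" --pt "-0.04 -0.0033 0" --pt "-0.005 0 0" --twist '[0, 0, 0, 0, 0, 0, 0, 0]'

```text
time_s: 34.35
eef_pos: [0.4466, -0.3854, 0.1024]
eef_rot: [180.0, 0.2, 89.8]
contact_force: [-0.9, -0.3, 0.0]
finger_gap: 0.0266
```

Request:
send_rows --gripper '[1, 1, 1, 1, 1]' --pt "0 0 0" --pt "0 0 0.03" --pt "0 0 0.015" --pt "0 0 0" --pt "0 0 0" --twist '[6.6, 0, 0, 0, 0]'

```text
time_s: 34.85
eef_pos: [0.4473, -0.3798, 0.0576]
eef_rot: [-180.0, -0.0, 83.5]
contact_force: [0.5, -0.6, -0.1]
finger_gap: 0.0263
```

Request:
send_rows --gripper '[1, 1, 1, 1, 1, 1, 1]' --pt "0 0 0.01" --pt "0 0 0.004" --pt "0 0 0.001" --pt "0 0 0.001" --pt "0 0 0.001" --pt "0 0 0" --pt "0 0 0" --twist '[0, 0, 0, 0, 0, 0, 0]'

```text
time_s: 35.55
eef_pos: [0.4473, -0.3805, 0.041]
eef_rot: [180.0, 0.0, 83.4]
contact_force: [0.6, -0.0, -1.0]
finger_gap: 0.0266
```

Request:
send_rows --gripper '[1, 1, 0.4, 0.4, 0.4, 0.4, 0.4, 0.4]' --pt "0 0 0.0015" --pt "0 0 0" --pt "0 0 0" --pt "0 0 0" --pt "0 0 0" --pt "0 0 -0.02" --pt "0 0 -0.04" --pt "0 0 -0.03" --twist '[0, 0, 0, 0, 0, 0, 0, 0]'

```text
time_s: 36.35
eef_pos: [0.4474, -0.3805, 0.1306]
eef_rot: [180.0, 0.0, 83.4]
contact_force: [1.7, -0.8, -0.0]
finger_gap: 0.0514
```

Request:
send_rows --gripper '[0.4, 0.4, 0.4, 0.4, 0.4, 0.4, 0.4, 0.4]' --pt "0 0 0" --pt "0.0431 -0.0024 0" --pt "0.0431 -0.0024 0" --pt "0.0431 -0.0024 0" --pt "0.0431 -0.0024 0" --pt "0.0431 -0.0024 0" --pt "0.0431 -0.0024 0" --pt "0.0431 -0.0024 0" --twist '[-6.6, 0, 0, 0, 0, 0, 0, 0]'

```text
time_s: 37.15
eef_pos: [0.4299, -0.0772, 0.1294]
eef_rot: [180.0, 0.0, 90.0]
contact_force: [0.3, -0.7, -0.2]
finger_gap: 0.0513
```

Request:
send_rows --gripper '[0.4, 0.4, 0.4, 0.4, 0.4, 0.4, 0.4, 0.4]' --pt "0.0431 -0.0024 0" --pt "0.0431 -0.0024 0" --pt "0.0431 -0.0024 0" --pt "0 0 0" --pt "0 0 0.045" --pt "0 0 0.03" --pt "0 0 0.02" --pt "0 0 0" --twist '[0, 0, 0, 0, 0, 0, 0, 0]'

```text
time_s: 37.95
eef_pos: [0.4209, 0.0503, 0.0321]
eef_rot: [-179.7, -0.0, 90.0]
contact_force: [0.0, 0.3, 0.3]
finger_gap: 0.051
```

```bash
python3 - <<'E'
from h import *
s=snap('top','t10.png',(360,250,480,350),5)
a=cv2.imread('pics/t9.png').astype(int);b=cv2.imread('pics/t10.png').astype(int)
d=np.abs(a-b).max(2)>40;ys,xs=np.nonzero(d);print(d.sum(),xs.min(),xs.max(),ys.min(),ys.max())
print(bot.read_state()['eef_pos'],bot.read_state()['finger_gap'])
E
```

```text
1821 131 405 192 299
[0.42206069 0.05014354 0.03346872] 0.05125652757297053
```

Request:
send_rows --gripper '[0.4, 0.4, 0.4, 0.4]' --pt "0 0 0.02" --pt "0 0 0.01" --pt "0 0 0" --pt "0 0 0" --twist '[0, 0, 0, 0]'

```text
time_s: 38.4
eef_pos: [0.4235, 0.0503, 0.005]
eef_rot: [180.0, 0.0, 90.0]
contact_force: [0.2, 1.4, 0.2]
finger_gap: 0.0514
```

Request:
send_rows --gripper '[1, 1, 1, 1, 1, 1]' --pt "0 0 0" --pt "0 0 0" --pt "0 0 0" --pt "0 0 0" --pt "0 0 0" --pt "0 0 0" --twist '[0, 0, 0, 0, 0, 0]'

```text
time_s: 39.0
eef_pos: [0.4237, 0.0504, 0.0056]
eef_rot: [179.9, 0.0, 90.1]
contact_force: [-1.9, -0.8, 10.5]
finger_gap: 0.0256
```

Request:
send_rows --gripper '[1, 1, 1, 1, 1, 1, 1, 1]' --pt "0 0 -0.02" --pt "0 0 -0.04" --pt "0 0 -0.04" --pt "0 0 0" --pt "-0.03 0.002 0" --pt "-0.04 0.0022 0" --pt "-0.04 0.0022 0" --pt "-0.04 0.0022 0" --twist '[0, 0, 0, 0, 0, 0, 0, 0]'

```text
time_s: 39.8
eef_pos: [0.4314, -0.1006, 0.1042]
eef_rot: [180.0, 0.0, 90.1]
contact_force: [0.9, -1.1, -1.2]
finger_gap: 0.0251
```

Request:
send_rows --gripper '[1, 1, 1, 1, 1, 1, 1, 1]' --pt "-0.04 0.0022 0" --pt "-0.04 0.0022 0" --pt "-0.04 0.0022 0" --pt "-0.04 0.0022 0" --pt "-0.04 0.0022 0" --pt "-0.04 0.0022 0" --pt "-0.04 0.0022 0" --pt "0 0 0" --twist '[0, 0, 0, 0, 0, 0, 0, 0]'

```text
time_s: 40.6
eef_pos: [0.4473, -0.3849, 0.104]
eef_rot: [179.9, 0.2, 89.8]
contact_force: [-0.1, -0.3, -0.2]
finger_gap: 0.0252
```

Request:
send_rows --gripper '[1, 1, 1, 1, 1]' --pt "0 0 0" --pt "0 0 0.03" --pt "0 0 0.01" --pt "0 0 0" --pt "0 0 0" --twist '[6.6, 0, 0, 0, 0]'

```text
time_s: 41.1
eef_pos: [0.4474, -0.379, 0.0645]
eef_rot: [-180.0, -0.0, 83.5]
contact_force: [0.3, -0.2, -0.5]
finger_gap: 0.0255
```

Request:
send_rows --gripper '[1, 1, 1, 1, 1, 1, 1]' --pt "0 0 0.01" --pt "0 0 0.003" --pt "0 0 0.001" --pt "0 0 0.001" --pt "0 0 0.001" --pt "0 0 0" --pt "0 0 0" --twist '[0, 0, 0, 0, 0, 0, 0]'

```text
time_s: 41.8
eef_pos: [0.4474, -0.3794, 0.0497]
eef_rot: [180.0, 0.0, 83.4]
contact_force: [-2.7, 2.6, 7.9]
finger_gap: 0.0255
```

Request:
send_rows --gripper '[0.4, 0.4, 0.4, 0.4, 0.4, 1, 1, 1]' --pt "0 0 0" --pt "0 0 0" --pt "0 0 0" --pt "0 0 -0.02" --pt "0 0 -0.04" --pt "0 0 -0.02" --pt "0.045 0 0" --pt "0.045 0 0" --twist '[0, 0, 0, 0, 0, 0, 0, 0]'

```text
time_s: 42.6
eef_pos: [0.458, -0.2906, 0.1291]
eef_rot: [179.9, 0.1, 83.3]
contact_force: [-0.2, 1.1, 0.1]
finger_gap: 0.0078
```

Request:
send_rows --gripper '[1, 1, 1, 1, 1, 1, 1]' --pt "0 0 0" --pt "0 0 0" --pt "0 0 0.04" --pt "0 0 0.04" --pt "0 0 0.02" --pt "0 0 0" --pt "0 0 0" --twist '[0, 0, 0, 0, 0, 0, 0]'

```text
time_s: 43.3
eef_pos: [0.4577, -0.2912, 0.0284]
eef_rot: [-180.0, 0.0, 83.4]
contact_force: [0.5, 0.3, 0.4]
finger_gap: 0.0002
```

```bash
cat >> h.py <<'E'
J=np.array([.456,-.3884,-.115])
def st():
    s=bot.read_state();print('jig xy',inv(J,s['eef_pos']).round(4),'z',s['eef_pos'][2].round(4),'rot',s['eef_rot'].round(1),'F jig',inv([0,0,J[2]],s['contact_force']).round(2),s['contact_force'][2].round(2),'gap',round(s['finger_gap'],4),'t',s['time_s'])
E
python3 - <<'E'
from h import *
st(); snap('scene','s3.png',(345,195,455,278),6)
E
```

```text
jig xy [-0.0095  0.0967] z 0.0284 rot [-180.     0.    83.4] F jig [0.49 0.37] 0.45 gap 0.0002 t 43.3
```

View pics/s3.png

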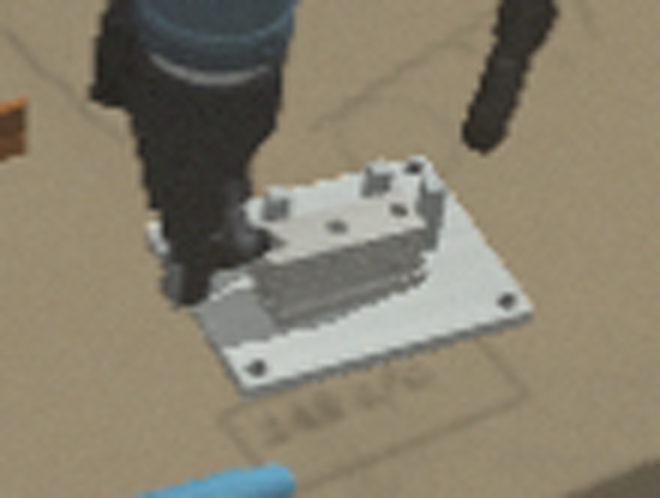

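All five plates are stacked, slightly off the stops. Next I tap from the +y end.

Request:
send_rows --gripper '[1, 1, 1, 1, 1, 1, 1, 1]' --pt "0 0 0.013" --pt "0 0 0" --pt "-0.01 0 0" --pt "-0.01 0 0" --pt "-0.005 0 0" --pt "-0.004 0 0" --pt "-0.004 0 0" --pt "0 0 0" --twist '[0, 0, 0, 0, 0, 0, 0, 0]'

```text
time_s: 44.15
eef_pos: [0.4537, -0.3233, 0.0153]
eef_rot: [180.0, 0.0, 83.4]
contact_force: [-0.4, -0.4, -0.4]
finger_gap: 0.0
```

```bash
python3 -c "from h import *; st()"
```

```text
jig xy [-0.0097  0.0644] z 0.0153 rot [180.    0.   83.4] F jig [-0.36 -0.46] -0.42 gap 0.0 t 44.15
```

Request:
send_rows --gripper '[1, 1, 1, 1, 1, 1]' --pt "-0.002 0 0" --pt "-0.002 0 0" --pt "-0.002 0 0" --pt "-0.002 0 0" --pt "0 0 0" --pt "0 0 0" --twist '[0, 0, 0, 0, 0, 0]'

```text
time_s: 44.75
eef_pos: [0.4528, -0.3307, 0.0152]
eef_rot: [-180.0, -0.0, 83.4]
contact_force: [-0.0, 1.9, 0.4]
finger_gap: 0.0001
```

```bash
python3 -c "from h import *; st()"
```

```text
jig xy [-0.0098  0.057 ] z 0.0152 rot [-180.    -0.    83.4] F jig [-0.22  1.89] 0.4 gap 0.0001 t 44.75
```

Request:
send_rows --gripper '[1, 1, 1, 1, 1, 1]' --pt "-0.001 0 0" --pt "-0.001 0 0" --pt "-0.001 0 0" --pt "-0.001 0 0" --pt "0 0 0" --pt "0 0 0" --twist '[0, 0, 0, 0, 0, 0]'

```text
time_s: 45.35
eef_pos: [0.4526, -0.3309, 0.0152]
eef_rot: [-179.9, -0.3, 83.4]
contact_force: [4.5, 14.7, 7.4]
finger_gap: 0.0002
```

```bash
python3 -c "from h import *; st()"
```

```text
jig xy [-0.01    0.0568] z 0.0152 rot [-179.9   -0.3   83.4] F jig [ 2.76 15.08] 7.45 gap 0.0002 t 45.35
```

Request:
send_rows --gripper '[1, 1, 1, 1, 1, 1]' --pt "-0.001 0 0" --pt "-0.001 0 0" --pt "-0.001 0 0" --pt "0 0 0" --pt "0 0 0" --pt "0 0 0" --twist '[0, 0, 0, 0, 0, 0]'

```text
time_s: 45.95
eef_pos: [0.4525, -0.3308, 0.0152]
eef_rot: [-179.9, -0.6, 83.4]
contact_force: [7.1, 23.9, 12.0]
finger_gap: 0.0003
```

```bash
python3 -c "from h import *; st()"
```

```text
jig xy [-0.0101  0.0568] z 0.0152 rot [-179.9   -0.6   83.4] F jig [ 4.31 24.57] 12.01 gap 0.0003 t 45.95
```

It is hard against the y stop, as expected. Now I turn the hand by 90° for the x tap.

Request:
send_rows --gripper '[1, 1, 1, 1, 1, 1, 1, 1]' --pt "0.01 0 0" --pt "0.03 0 0" --pt "0 0 -0.05" --pt "0 0 -0.05" --pt "-0.02 -0.035 0" --pt "-0.03 -0.035 0" --pt "-0.04 0 0" --pt "0 0 0" --twist '[0, 0, 0, 0, 0, 0, 0, 0]'

```text
time_s: 46.75
eef_pos: [0.3759, -0.3851, 0.1163]
eef_rot: [179.9, 0.3, 83.2]
contact_force: [-0.0, -0.1, -0.1]
finger_gap: -0.0001
```

Request:
send_rows --gripper '[1, 1, 1, 1, 1, 1, 1, 1]' --pt "0 0 0" --pt "0 0 0" --pt "0 0 0" --pt "0 0 0" --pt "0 0 0" --pt "0 0 0" --pt "0 0 0" --pt "0 0 0" --twist '[8.2, 8.2, 8.2, 8.2, 8.2, 8.2, 8.2, 8.2]'

```text
time_s: 47.55
eef_pos: [0.3771, -0.3796, 0.1154]
eef_rot: [179.9, 0.0, 17.5]
contact_force: [0.1, 0.3, 0.1]
finger_gap: 0.0003
```

Request:
send_rows --gripper '[1, 1, 1, 1, 1, 1]' --pt "0 0 0" --pt "0 0 0" --pt "0 0 0" --pt "0 0 0.04" --pt "0 0 0.03" --pt "0 0 0" --twist '[8.2, 8.2, 8, 0, 0, 0]'

```text
time_s: 48.15
eef_pos: [0.3752, -0.3768, 0.0418]
eef_rot: [-179.7, 0.3, -6.6]
contact_force: [-0.2, 0.1, 0.7]
finger_gap: -0.0001
```

```bash
python3 -c "from h import *; st()"
```

```text
jig xy [-0.0816  0.0023] z 0.0418 rot [-179.7    0.3   -6.6] F jig [-0.25  0.08] 0.69 gap -0.0001 t 48.15
```

Request:
send_rows --gripper '[1, 1, 1, 1, 1, 1, 1, 1]' --pt "0 0 0.02" --pt "0 0 0.007" --pt "0 0 0" --pt "0.01 0 0" --pt "0.01 0 0" --pt "0.01 0 0" --pt "0.005 0 0" --pt "0 0 0" --twist '[0, 0, 0, 0, 0, 0, 0, 0]'

```text
time_s: 48.95
eef_pos: [0.4128, -0.3836, 0.0186]
eef_rot: [180.0, -0.0, -6.5]
contact_force: [0.1, -0.8, 0.2]
finger_gap: -0.0002
```

Request:
send_rows --gripper '[1, 1, 1, 1, 1, 1, 1, 1]' --pt "0.003 0 0" --pt "0.003 0 0" --pt "0.003 0 0" --pt "0.003 0 0" --pt "0.002 0 0" --pt "0.002 0 0" --pt "0.002 0 0" --pt "0 0 0" --twist '[0, 0, 0, 0, 0, 0, 0, 0]'

```text
time_s: 49.75
eef_pos: [0.4277, -0.3837, 0.0179]
eef_rot: [-179.8, 0.2, -6.5]
contact_force: [-5.8, 4.9, 5.8]
finger_gap: 0.0002
```

```bash
python3 -c "from h import *; st()"
```

```text
jig xy [-0.0286  0.0014] z 0.0179 rot [-179.8    0.2   -6.5] F jig [-6.36  4.17] 5.76 gap 0.0002 t 49.75
```

Request:
send_rows --gripper '[1, 1, 1, 1, 1, 1]' --pt "0.001 0 0" --pt "0.001 0 0" --pt "0.001 0 0" --pt "0.001 0 0" --pt "0 0 0" --pt "0 0 0" --twist '[0, 0, 0, 0, 0, 0]'

```text
time_s: 50.35
eef_pos: [0.4294, -0.3839, 0.0179]
eef_rot: [-179.8, 0.5, -6.5]
contact_force: [-15.6, 3.4, 9.7]
finger_gap: -0.0002
```

```bash
python3 -c "from h import *; st()"
```

```text
jig xy [-0.027   0.0014] z 0.0179 rot [-179.8    0.5   -6.5] F jig [-15.89   1.56] 9.69 gap -0.0002 t 50.35
```

Request:
send_rows --gripper '[1, 1, 1, 1, 1]' --pt "0.002 0 0.001" --pt "0.002 0 0" --pt "0.001 0 0" --pt "0 0 0" --pt "0 0 0" --twist '[0, 0, 0, 0, 0]'

```text
time_s: 50.85
eef_pos: [0.4294, -0.3839, 0.0177]
eef_rot: [-179.7, 1.0, -6.5]
contact_force: [-36.0, 4.7, 26.3]
finger_gap: -0.0003
```

```bash
python3 -c "from h import *; st()"
```

```text
jig xy [-0.027   0.0015] z 0.0177 rot [-179.7    1.    -6.5] F jig [-36.29   0.51] 26.28 gap -0.0003 t 50.85
```

Request:
send_rows --gripper '[1, 1, 1, 1, 1, 1, 1, 1]' --pt "-0.01 0 0" --pt "-0.03 0 0" --pt "0 0 -0.05" --pt "0 0 -0.05" --pt "0 0 0" --pt "0 0 0" --pt "0 0 0" --pt "0 0 0" --twist '[0, 0, 0, 0, -8.2, -8.2, -8.2, -8.2]'

```text
time_s: 51.65
eef_pos: [0.3992, -0.3824, 0.1177]
eef_rot: [179.9, -0.0, 26.6]
contact_force: [0.2, -0.3, 0.9]
finger_gap: -0.0001
```

Request:
send_rows --gripper '[1, 1, 1, 1, 1, 1, 1, 1]' --pt "0 0 0" --pt "0 0 0" --pt "0 0 0" --pt "0 0 0" --pt "0 0 0" --pt "0 0 0" --pt "0 0 0" --pt "0.045 0.02 0" --twist '[-8.2, -8.2, -8.2, -8.2, -8.2, -8.2, -8, 0]'

```text
time_s: 52.45
eef_pos: [0.4232, -0.3444, 0.1177]
eef_rot: [179.9, 0.2, 83.4]
contact_force: [1.0, 0.7, -0.2]
finger_gap: -0.0002
```

Request:
send_rows --gripper '[1, 1, 1, 1, 1, 1]' --pt "0.045 0.02 0" --pt "0 0.02 0" --pt "0 0 0.04" --pt "0 0 0.03" --pt "0 0 0" --pt "0 0 0" --twist '[0, 0, 0, 0, 0, 0]'

```text
time_s: 53.05
eef_pos: [0.4688, -0.2994, 0.0474]
eef_rot: [-180.0, -0.0, 83.4]
contact_force: [0.6, -0.0, 1.3]
finger_gap: 0.0003
```

```bash
python3 -c "from h import *; st(); snap('top','t11.png',(360,250,480,350),6)"
```

```text
jig xy [0.0025 0.0899] z 0.0474 rot [-180.    -0.    83.4] F jig [0.57 0.05] 1.31 gap 0.0003 t 53.05
```

Request:
send_rows --gripper '[1, 1, 1, 1, 1, 1, 1, 1]' --pt "0 0 0.02" --pt "0 0 0.011" --pt "0 0 0" --pt "-0.01 0 0" --pt "-0.01 0 0" --pt "-0.006 0 0" --pt "-0.003 0 0" --pt "-0.002 0 0" --twist '[0, 0, 0, 0, 0, 0, 0, 0]'

```text
time_s: 53.9
eef_pos: [0.465, -0.3309, 0.0165]
eef_rot: [180.0, 0.0, 83.4]
contact_force: [-0.4, 0.9, -0.1]
finger_gap: 0.0
```

Request:
send_rows --gripper '[1, 1, 1, 1, 1, 1, 1]' --pt "-0.001 0 0" --pt "-0.001 0 0" --pt "-0.001 0 0" --pt "-0.001 0 0" --pt "-0.001 0 0" --pt "-0.001 0 0" --pt "0 0 0" --twist '[0, 0, 0, 0, 0, 0, 0]'

```text
time_s: 54.6
eef_pos: [0.4646, -0.3324, 0.0162]
eef_rot: [-179.9, -0.3, 83.4]
contact_force: [3.1, 12.7, 5.4]
finger_gap: 0.0
```

```bash
python3 -c "from h import *; st()"
```

```text
jig xy [0.0021 0.0567] z 0.0162 rot [-179.9   -0.3   83.4] F jig [ 1.62 12.98] 5.42 gap 0.0 t 54.6
```

Request:
send_rows --gripper '[1, 1, 1, 1, 1, 1, 1, 1]' --pt "0.01 0 0" --pt "0.03 0 0" --pt "0 0 -0.05" --pt "0 0 -0.05" --pt "0 0 -0.03" --pt "0.04 0.03 0" --pt "0.04 0.03 0" --pt "0.04 0.03 0" --twist '[0, 0, 0, 0, 0, 0, 0, 0]'

```text
time_s: 55.4
eef_pos: [0.5731, -0.1868, 0.147]
eef_rot: [179.9, 0.1, 83.4]
contact_force: [0.7, -1.1, -0.9]
finger_gap: 0.0001
```

Request:
send_rows --gripper '[0, 0, 0, 0]' --pt "0.03 -0.04 0" --pt "0.04 -0.04 0" --pt "0.04 -0.04 0" --pt "0 0 0" --twist '[0, 0, 0, 0]'

```text
time_s: 55.8
eef_pos: [0.4681, -0.0696, 0.1451]
eef_rot: [-179.6, -0.1, 83.6]
contact_force: [0.7, -0.0, -0.2]
finger_gap: 0.0581
```

```bash
python3 - <<'E'
from h import *
st(); snap('top')
im=snap('top','x.png')['img'][:,:,::-1]
a=cv2.resize(im[250:350,360:480],None,fx=6,fy=6,interpolation=cv2.INTER_CUBIC)[:,:600]
b=cv2.resize(im[150:260,235:415],None,fx=3.33,fy=3.33,interpolation=cv2.INTER_CUBIC)
cv2.imwrite('pics/x1.png',cv2.resize(a[60:480],(600,420))); cv2.imwrite('pics/x2.png',b)
# model overlay: flush plate corners top z=.052
for n,z in(('flush top',.052),('flush bot',.012)):
    print(n,((w2px('top',[[*fwd(J,sx*.015,sy*.045),z] for sx,sy in((1,1),(1,-1),(-1,1),(-1,-1))])-[360,250])*6-[0,60]).round().tolist())
E
```

```text
jig xy [-0.0246  0.3181] z 0.1451 rot [-1.796e+02 -1.000e-01  8.360e+01] F jig [0.73 0.07] -0.21 gap 0.0581 t 55.8
flush top [[298.0, 146.0], [521.0, 208.0], [281.0, 220.0], [505.0, 282.0]]
flush bot [[278.0, 154.0], [493.0, 214.0], [261.0, 226.0], [477.0, 286.0]]
```

View pics/x1.png

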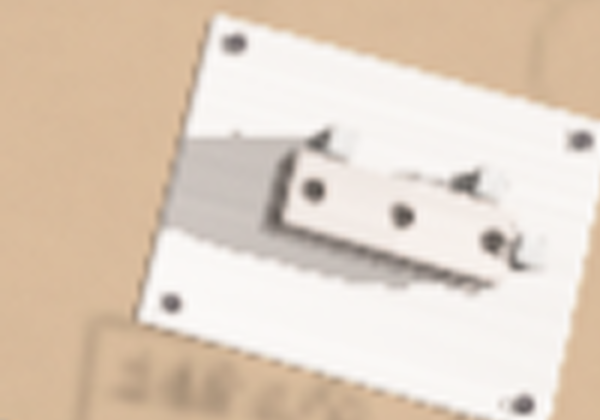

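The stack is flush with all three stops: top corners near (298,150) and (282,221), against a predicted (298,146) and (281,220). My last picture goes to the rod.

View pics/x2.png

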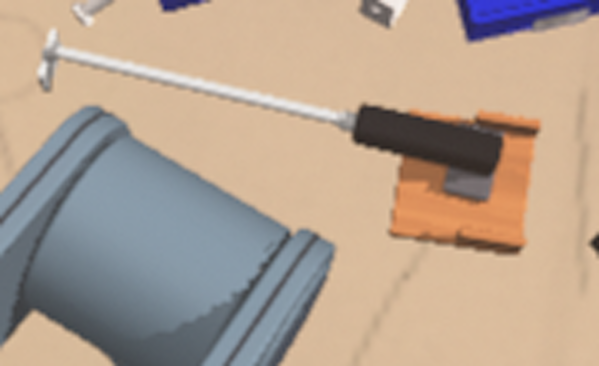

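```bash
python3 - <<'E'
from h import *
c=lambda p:np.array(p)/3.33+[235,150]
T=np.array([.6677,-.0705,-.0123])
a=px2w('top',*c((58,52)),.047);b=px2w('top',*c((340,118)),.047)
# fit rod: shaft points + handle corners at top z .064 + blade
loc=[[0,.29,.0],[-.02,.29,0],[.013,.05,.064],[-.013,-.06,.064],[.013,-.06,.064]]
print(a,b,np.degrees(np.arctan2(*(a-b)[[1,0]]))-90)
d=(a-b)/np.linalg.norm(a-b); o=a-d*.285; print('origin from blade',o,'rest',inv(T,o),'hook',inv(T,a))
e=px2w('top',*c((500,152)),.047);o2=e+d*.06;print('origin from handle end',o2,inv(T,o2))
# foot prediction at z .024 and hypothetic +.024 lifted
dd=d[:2];n=np.array([dd[1],-dd[0]])
for lift in(0,.01,.024):
    print(lift,[((w2px('top',[[*(o2[:2]+dd*y+n*x),.024+lift]])[0]-[235,150])*3.33).round().tolist() for x,y in((-.028,-.026),(-.028,-.062),(.028,-.062))])
    print('  blade',[((w2px('top',[[*(o2[:2]+dd*.29+n*x),lift]])[0]-[235,150])*3.33).round().tolist() for x in(-.02,.02)])
E
```

```text
[0.70996288 0.07656055 0.047     ] [ 0.69185786 -0.14035691  0.047     ] -4.771136576239812
origin from blade [ 0.68625777 -0.20745189  0.047     ] rest [ 0.02024083 -0.13671328] hook [0.04045089 0.14756924]
origin from handle end [ 0.68941307 -0.20167096  0.047     ] [ 0.02332479 -0.13089398]
0 [[444.0, 185.0], [490.0, 196.0], [505.0, 126.0]]
  blade [[47.0, 90.0], [60.0, 43.0]]
0.01 [[445.0, 181.0], [492.0, 193.0], [508.0, 123.0]]
  blade [[45.0, 86.0], [58.0, 38.0]]
0.024 [[447.0, 177.0], [495.0, 188.0], [511.0, 117.0]]
  blade [[42.0, 80.0], [56.0, 32.0]]
```

```bash
python3 -c "
from h import *
st(); print(bot.finish_job())"
```

```text
jig xy [-0.019   0.3144] z 0.1466 rot [179.9   0.   83.6] F jig [1.11 0.05] 1.31 gap 0.0725 t 55.9
the job is handed in; nothing more can be done
None
```

I drew all three dropped plates out from behind the guard with the hooked rod and set the rod back on its rest. I then stacked them and the loose plate on the jig plate and tapped the stack against the stops both ways. The job was handed in at about 56 s, and no verdict was reported.

- **Stack:** All five plates lie flat. The last tap in each direction ended hard against the stops: about 36 N along x, and 13 N along y on a repeat that stopped at the same place as the first. In the last top view the top plate's corners are about 1 mm or less from the predicted flush position. I did not measure the lower plates one by one.
- **Rod:** The first picture after I set it down showed the rod off to the side, either knocked or slipped on release, and I left it there. It is level, with the foot on the block between the cheeks and the hook pointing the right way. It reads about 20–23 mm off the rest's middle line (limit 30), 131–137 mm behind the rest's origin (limits 100–165), and turned about 4° (limit about 11°).
- **A check that disagreed:** The 20–23 mm offset is slightly more than the cheeks should allow at the foot, so it is probably a few millimetres too high.
- **Other tools:** I did not touch the tape measure or torch. I did not measure them again at the end.

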